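# Crank the bench press down onto a sketchbook

## Robot

A 6-joint arm with a two-finger parallel gripper is mounted at the origin on a cart in front of the work surface, level with it; the furniture and walls round the work are solid. World frame = base frame: x ahead of the robot, y to its left, z up, the work surface at z = 0. Lengths are in m, angles in degrees, forces in N, time in s.
With the tool pointing down it reaches from about 0.375 to 0.9 m from the base axis. Payload 3.1 kg.
Tool frame: the origin (TCP) lies between the finger pads; the fingertips stand 19 mm ahead of it and the grasp point (between the pads) is the TCP; z points along the fingers, x is the direction in which the jaws open and shut, and the axes are right-handed (so a half turn about z gives the same grasp; the last joint's range is limited). The gripper opens to 87 mm and grips with 3 to 60 N. Pads are 19 mm wide; open, the fingers measure 117 mm over their backs; the gripper's body (75 mm by 190 mm) begins 51 mm behind the grasp point.
Start: joints at [-82.706, 30.224, 82.088, -0, 67.689, -10.227], TCP at [0.188, -0.596, 0.219] pointing down, gripper open.
Joint ranges: [-176.69, 176.69], [-43.24, 126.21], [12.49, 139.97], [-82, 262], [0, 151.66], [-163.58, 163.58]. Speed limits (degrees/s): [159.86, 159.86, 180, 180, 180, 180].

## Interface

Orientations are given as a 3x3 rotation matrix whose columns are the frame's x, y, z axes.
In Python, from rig import read_state, capture, camera_info, hand_in, spot_in, silhouettes gives the robot as it stands.
- The arm moves only by the shell command python3 -m jog 'ROWS'. ROWS is text: rows parted by semicolons, each of 7 numbers parted by spaces: the shift along the tool's x, y, z in m, then the turn, a rotation vector about the tool's x, y, z in degrees, then the opening, from 0 (shut) to 1 (fully open). A call has 1 to 8 rows; each row is the pose to reach, as a shift and turn from the pose commanded when the call began, along the tool's axes at that moment; what a row does not reach only later rows make up. A row lasts 1/8 s, in which the tool goes at most 62.5 mm and 10.7 degrees, less where a joint would pass 70% of its speed; a pose out of reach is approached as far as the arm can. A call with a gripper value outside its range is refused whole. The fingers move at their own pace and stop on an object; the grip force is fixed at half the most. Time passes only in rows, so rows that repeat a pose let the fingers close. It gives the time, the measured TCP pose, the force and the opening at its end, in the units of the state.
- read_state(): the state, without advancing time (a new reading comes with each control period).
- capture(name): name is "side" or "top"; returns (picture, depth): 384x512x3 uint8, red, green, blue; 384x512 float32, m along the optical axis (not along the pixel's ray), 0 where there is no reading.
- camera_info(name): a dict with "vfov" (degrees; the focal length in pixels is half the picture's height over the tangent of half this angle, whatever the lens; pixels are square), "cx", "cy" (the principal point, pixels), "dist" ([k1, k2, p1, p2, k3] as OpenCV has them; the pictures are not rectified), "R" (3x3) and "t" (3): a world point X has camera coordinates R X + t. Camera axes: x right, y down, z forward; pixel columns grow to the right and rows downward; lengths in m; the calibration is good to about 2 mm. A picture is of the moment at which its call begins. camera_info takes no time and is no camera call.
- hand_in(): hands the job in, once; it reports no verdict.
Trained networks look in the newest picture that a camera, given by its name, has taken for a name from the list of things; names that differ only in an ending like _2 or _b are one class to them, and where a whole thing is asked for, a point or a joint stands for the part that bears it (a point fixed in the world has none). Each returns a list of dicts, best first, with "score" (0 to 1); they miss things now and then, are a little off and sometimes report something else, mostly with a low value. They report only what shows in the picture. A call takes as long as a camera call.
- spot_in(label, camera): "centre" ([x, y, z] in m, in world coordinates, good to about 4 mm: the middle of the surface that is visible of it).
- silhouettes(label, camera): "region" (384x512 bool, what is visible of it).
The state is a dict: "time_s": time; "joint_positions": joint angles; "qvel": joint speeds; "tau": joint torques, N m; "position": TCP position; "tcp_rot": TCP orientation; "force": force on the tool from outside, world axes, zero at the start; "moment": the same for the moment, N m; "opening": opening from 0.0 (shut) to 1.0 (fully open).
Only numpy, scipy, OpenCV 4.12 (cv2) and the standard library are available. Lean on these libraries where they do the work, as an engineer would, in place of code of your own. Each camera call takes 0.05 s, during which the arm holds its last target.

## Task

Fit the loose crank all the way down on the square end of the press screw, hold it by its wooden knob and wind clockwise (seen from above) through several turns, without the crank slipping off, until the platen bears on the sketchbook and the screw's sprung head gives a little: snug, about 10 N at the knob, and no harder. Wind by feel along the crank's own circle, so that the square end is not strained. Leave the crank fitted, let go, and do not disturb the other things on the bench.

Things in the scene. Friction and masses are not known exactly. Their poses are not given: they have to be found in the camera images.
- crank: loose steel crank, about 0.23 kg, lying flat on the bench, socket down. Origin: centre of the square socket's mouth in the hub's underside; z up, x along the arm to the knob. Hub: 34 x 34 mm square block, faces along x and y, z = 0 to 48 mm; socket 19.6 mm square (sides along x and y), 22 mm deep. Arm: flat bar 20 mm wide, z = 0 to 10 mm
- crank_knob: the crank's upright wooden knob, a cylinder 24 mm across and 50 mm tall that spins freely about its own upright axis, 65 mm from the hub's axis along the arm; origin at the middle of its lower end, 12 mm above the crank's underside (65, 0, 12 mm in the crank's frame)
- shaft_seat (a point): centre of the upper face of the round flange (52 mm across) at the top of the press screw, about 156 mm above the bench; the bare 18 mm square end stands 20 mm up from here. x and y are square to its flats and turn with it, z up. The fitted crank's underside lies on this face. The press head is 8 mm lower; two column caps 105 mm behind the screw axis reach 3 mm below this face
- platen_face (a point): centre of the underside of the press platen (110 x 150 mm aluminium plate that the screw moves straight up and down), z up
- book_top (a point): point on the upper face of the sketchbook (black, 136 x 208 x 17 mm, fixed on the press base) straight below the screw axis; z up, x from the front of the press to its two columns at the back. The platen bears on the book when platen_face comes down to this height. The press (base 190 x 170 mm) is fixed to the bench
- screw: the upright screw below the flange; origin on its axis 8 mm below shaft_seat. 10 mm of platen travel per turn clockwise from above; it needs about 0.15 N m and stays where it is left; the book is 2.4 to 3.6 turns away and stops it hard. The flange with its square end is joined to it by a torsion spring of 2 N m per rad: unloaded, shaft_seat and screw have equal axes, under load shaft_seat runs ahead
- tape_roll: bystander: roll of tape lying flat, 92 mm across, 18 mm high; origin under its centre
- ink_pot: bystander: squat glass jar, 52 mm across, 40 mm high; origin under its centre
- eraser: bystander: eraser 18 x 38 x 11 mm; origin under its centre
- small_jar: bystander: small lidded jar, 36 mm across, 48 mm high; origin under its centre
- pigment_jar: bystander: jar with a black lid, 59 mm across, 95 mm high; origin under its centre
- water_pot: bystander: pewter tankard, 91 x 118 mm with its handle, 106 mm high; origin under its middle
- paint_tube: bystander: paint tube lying flat, 33 x 101 x 16 mm; origin under its centre

How it is judged:
By the outcome, as a careful person would: the job done as asked, in the order asked, and still so for the second after the job is handed in, with the robot touching nothing.
It also fails if it takes over 72 s, if anything falls off the work surface, if the arm or the gripper's body presses on something with over 40 N, if the wrist force passes 120 N, or if a joint passes its speed limit or range.

## Working session

There is one attempt and no reset: what is moved stays moved. The work goes in short steps, Python scripts to look and compute and a shell command to move; the robot and the scene stay as the last step left them, time stands still between calls to the robot, and variables do not carry over. Pictures are saved under pics/ and viewed, and the job is handed in when it is done.

```bash
ls; mkdir -p pics; python3 - <<'E'
from rig import *
import cv2
print(read_state())
for n in("side","top"):
    p,d=capture(n); cv2.imwrite(f"pics/{n}0.png",p[:,:,::-1]); print(camera_info(n))
    for l in ("crank","crank_knob","shaft_seat","tape_roll","ink_pot","eraser","small_jar","pigment_jar","water_pot","paint_tube"):
        print(n,l,[(round(r["score"],2),[round(float(v),3) for v in r["centre"]]) for r in spot_in(l,n)][:2])
E
```

```text
pics
{'time_s': 0.0, 'joint_positions': array([-8.27081744e+01,  3.02797573e+01,  8.21564960e+01, -2.30671849e-03,
        6.76890813e+01, -1.02264631e+01]), 'qvel': array([-0.03211824,  0.09115179,  0.07888922,  0.00173977,  0.0335823 ,
        0.01416376]), 'tau': array([ 4.77675821e-04, -4.40037096e+01, -1.76591957e+01,  6.32157968e-02,
        5.84287383e-02, -1.77955662e-04]), 'position': array([ 0.18806104, -0.5952551 ,  0.21806255]), 'tcp_rot': array([[ 3.01024482e-01, -9.53616360e-01, -3.14588895e-04],
       [-9.53613967e-01, -3.01024441e-01,  2.16508118e-03],
       [-2.15935578e-03, -3.51746078e-04, -9.99997607e-01]]), 'force': array([-0.29961238,  0.24960378, -0.07097602]), 'moment': array([ 0.03326847,  0.00105586, -0.00397108]), 'opening': 1.0024019543477423}
{'vfov': 52.31449628092766, 'cx': 254.7983548558235, 'cy': 191.47677417228726, 'dist': array([-0.08850148,  0.        ,  0.        ,  0.        ,  0.        ]), 'R': array([[ 0.9313933 , -0.36396636,  0.00591758],
       [-0.16240872, -0.43004435, -0.88807954],
       [ 0.3257759 ,  0.82619026, -0.45965174]]), 't':
[... 741 characters left out ...]
'R': array([[ 0.00578626, -0.99954515, -0.02959739],
       [-0.98726601, -0.00100484, -0.15907485],
       [ 0.15897275,  0.03014094, -0.98682277]]), 't': array([-0.25246816,  0.59685337,  0.96800825])}
top crank [(0.63, [0.538, -0.386, 0.046])]
top crank_knob [(0.62, [0.584, -0.506, 0.092])]
top shaft_seat [(0.83, [0.497, -0.109, 0.155])]
top tape_roll [(0.75, [0.677, -0.315, 0.018])]
top ink_pot [(0.58, [0.66, -0.241, 0.036]), (0.41, [0.494, -0.127, 0.076])]
top eraser [(0.74, [0.661, -0.428, 0.084]), (0.67, [0.475, -0.266, 0.017])]
top small_jar [(0.7, [0.604, -0.27, 0.046])]
top pigment_jar []
top water_pot [(0.91, [0.661, -0.427, 0.086])]
top paint_tube [(0.75, [0.489, -0.474, 0.008])]
```

View pics/side0.png

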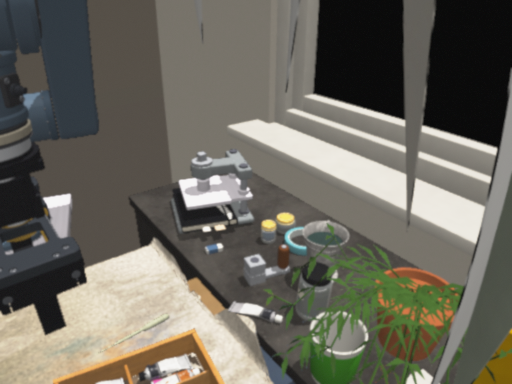

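View pics/top0.png

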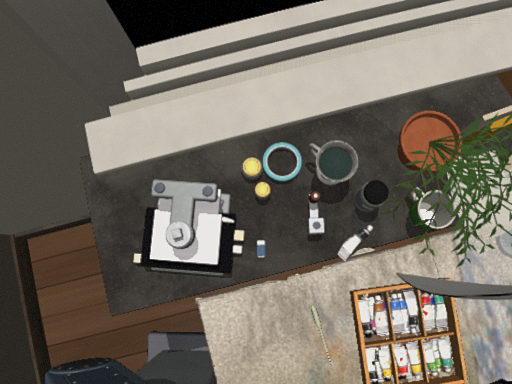

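The side view shows the hub at (255,268) and the knob at (283,257). The top view shows the hub at (316,226), the knob at (315,197) and the screw's square end at about (179,235). Next I measure them with the depth image.

```bash
cat > h.py <<'E'
from rig import *
import cv2, numpy as np
def cam(n):
    c=camera_info(n); f=192/np.tan(np.radians(c["vfov"]/2))
    return np.array([[f,0,c["cx"]],[0,f,c["cy"]],[0,0,1]]),c["dist"],np.array(c["R"]),np.array(c["t"])
def cloud(n,d):
    K,D,R,t=cam(n); v,u=np.mgrid[0:384,0:512]
    q=cv2.undistortPoints(np.stack([u,v],-1).reshape(-1,1,2).astype(float),K,D).reshape(384,512,2)
    P=np.dstack([q,np.ones((384,512))])*d[...,None]
    X=(P-t)@R; X[d==0]=np.nan
    return X
def proj(n,X):
    K,D,R,t=cam(n); 
    return cv2.projectPoints(np.atleast_2d(X).astype(float),cv2.Rodrigues(R)[0],t,K,D)[0].reshape(-1,2)
def up(p,u0,v0,w,h,s,fn):
    cv2.imwrite(fn,cv2.resize(p[v0:v0+h,u0:u0+w,::-1],None,fx=s,fy=s,interpolation=cv2.INTER_NEAREST))
E
python3 - <<'E'
from h import *
T,dt=capture("top");S,ds=capture("side")
np.savez("c0.npz",T=T,dt=dt,S=S,ds=ds)
up(T,280,170,80,80,7,"pics/t_crank.png");up(T,130,170,120,110,6,"pics/t_press.png")
up(S,230,230,80,70,8,"pics/s_crank.png");up(S,160,140,110,100,6,"pics/s_press.png")
for n,d in(("top",dt),("side",ds)):
    X=cloud(n,d)
    def sel(x0,x1,y0,y1,z0,z1): 
        m=(X[...,0]>x0)&(X[...,0]<x1)&(X[...,1]>y0)&(X[...,1]<y1)&(X[...,2]>z0)&(X[...,2]<z1); return X[m]
    for nm,b in dict(bench=(.5,.56,-.36,-.3,-.02,.02),hub=(.49,.55,-.43,-.36,.04,.056),knob=(.55,.62,-.42,-.36,.035,.075),arm=(.53,.57,-.42,-.36,.004,.02),sq=(.44,.55,-.16,-.06,.168,.19),flange=(.44,.55,-.16,-.06,.152,.162)).items():
        P=sel(*b)
        if len(P)>3: print(n,nm,len(P),np.median(P,0).round(4),P.min(0).round(4),P.max(0).round(4),cv2.minAreaRect(P[:,:2].astype(np.float32)*1000))
        else: print(n,nm,len(P))
E
```

```text
top bench 656 [ 0.5288 -0.3297  0.0013] [ 0.5003 -0.36   -0.0037] [ 0.5598 -0.3015  0.006 ] ((530.0420532226562, -330.702880859375), (59.435420989990234, 58.44431686401367), 0.10291235893964767)
top hub 235 [ 0.5246 -0.3897  0.0491] [ 0.5087 -0.406   0.0403] [ 0.5427 -0.3722  0.055 ] ((525.6434326171875, -389.1079406738281), (33.98114776611328, 33.78560256958008), 0.1971110999584198)
top knob 103 [ 0.588  -0.3851  0.0623] [ 0.5781 -0.3991  0.0352] [ 0.5997 -0.3748  0.0677] ((589.6342163085938, -386.5378723144531), (22.406414031982422, 21.70246696472168), 49.07977294921875)
top arm 106 [ 0.5578 -0.3874  0.011 ] [ 0.5376 -0.407   0.004 ] [ 0.5699 -0.36    0.0158] ((557.3965454101562, -382.135986328125), (29.758880615234375, 46.91994857788086), 17.816740036010742)
top sq 91 [ 0.4967 -0.1039  0.1762] [ 0.4868 -0.1143  0.1681] [ 0.5067 -0.0934  0.1804] ((497.32342529296875, -103.40496063232422), (18.113168716430664, 18.738384246826172), 14.660901069641113)
top flange 410 [ 0.496  -0.1042  0.1571] [ 0.4719 -0.1269  0.1521] [ 0.5491 -0.0776  0.1616] ((510.5391540527344, -102.13742065429688)
[... 516 characters left out ...]
[ 0.5972 -0.382   0.0643] ((586.0438232421875, -392.4017028808594), (20.720260620117188, 22.1845645904541), 85.29351043701172)
side arm 111 [ 0.5538 -0.3987  0.0094] [ 0.5309 -0.41    0.0043] [ 0.5699 -0.381   0.0197] ((550.0210571289062, -394.48388671875), (45.58226013183594, 22.7575740814209), 16.55312156677246)
side sq 45 [ 0.4925 -0.1084  0.1737] [ 0.4838 -0.1143  0.168 ] [ 0.5036 -0.0957  0.1768] ((493.94580078125, -104.3815689086914), (17.111459732055664, 18.60654067993164), 11.386796951293945)
side flange 131 [ 0.4909 -0.1119  0.1556] [ 0.4686 -0.1306  0.152 ] [ 0.5185 -0.0832  0.1615] ((492.4795837402344, -108.77594757080078), (41.134918212890625, 49.34980392456055), 73.418701171875)
```

```bash
python3 - <<'E'
import cv2,numpy as np
a=[cv2.imread(f"pics/{n}.png") for n in("t_crank","s_crank")]
b=[cv2.imread(f"pics/{n}.png") for n in("t_press","s_press")]
def cat(l,w):
    return np.hstack([cv2.resize(x,(w,w),interpolation=cv2.INTER_NEAREST) for x in l])
cv2.imwrite("pics/c1.png",cat(a,400));cv2.imwrite("pics/c2.png",cat(b,400))
E
```

```text
(no output)
```

View pics/c1.png

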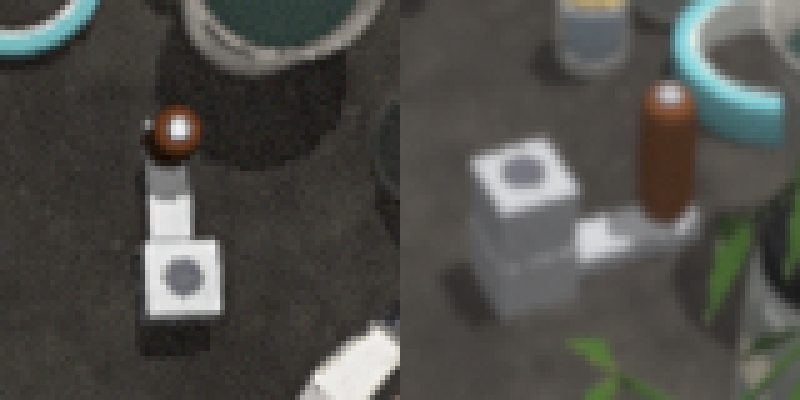

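View pics/c2.png

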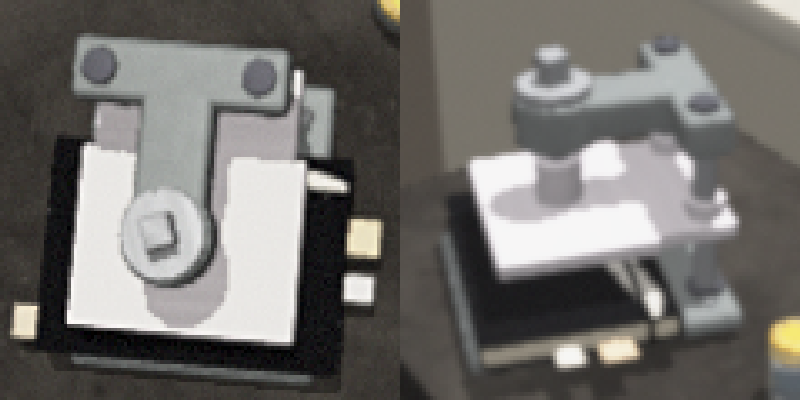

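```bash
cat >> h.py <<'E'
def topface(n,img,z,cxy,size,span=0.06,res=0.00025):
    """rectify the plane z around cxy; return a gray map (rows = x up?, x=row, y=col)"""
    k=int(span/res); a=(np.arange(k)-k/2)*res
    gx,gy=np.meshgrid(cxy[0]+a,cxy[1]+a,indexing="ij")
    p=proj(n,np.stack([gx,gy,np.full_like(gx,z)],-1).reshape(-1,3)).reshape(k,k,2).astype(np.float32)
    g=cv2.cvtColor(img,cv2.COLOR_RGB2GRAY).astype(np.float32)
    return cv2.remap(g,p[...,0],p[...,1],cv2.INTER_CUBIC),a
def fitsq(n,img,z,cxy,size):
    """pose of square of side size: maximise gradient along outline"""
    from scipy.optimize import minimize
    g,a=topface(n,img,z,cxy,size); res=a[1]-a[0]
    s=(np.linspace(-.42,.42,40))*size; h=size/2; e=0.0012
    def prof(q):
        c,sn=np.cos(q[2]),np.sin(q[2]); out=[]
        for k in range(4):
            for o in(-e,e):
                x,y=np.full_like(s,h+o),s
                for _ in range(k): x,y=-y,x
                X=q[0]+c*x-sn*y; Y=q[1]+sn*x+c*y
                out.append(cv2.remap(g,((Y-a[0])/res).astype(np.float32)[None],((X-a[0])/res).astype(np.float32)[None],cv2.INTER_LINEAR).mean())
        return np.array(out)
    def f(q): 
        p=prof(q); return -np.abs(p[0::2]-p[1::2]).sum()
    best=None
    for th in np.radians(np.arange(-20,30,5)):
        for dx in(-.003,0,.003):
            for dy in(-.003,0,.003):
                r=minimize(f,[dx,dy,th],method="Nelder-Mead",options=dict(initial_simplex=np.array([[dx,dy,th],[dx+.002,dy,th],[dx,dy+.002,th],[dx,dy,th+.08]])))
                if best is None or r.fun<best.fun: best=r
    return np.r_[best.x[:2]+cxy,np.degrees(best.x[2])],best.fun,prof(best.x).round()
E
python3 - <<'E'
from h import *
c=np.load("c0.npz")
out=[]
for n,im in(("top",c["T"]),("side",c["S"])):
    o=(0,0) 
    for z,cxy,sz in((.048,(.524,-.390),.034),(.176,(.4957,-.104),.018)):
        q=fitsq(n,im,z,np.array(cxy),sz); print(n,z,q)
        g,a=topface(n,im,z,np.array(cxy),sz); g=cv2.cvtColor(np.clip(g,0,255).astype(np.uint8),cv2.COLOR_GRAY2BGR)
        box=cv2.boxPoints((((q[0][1]-cxy[1]-a[0])/.00025,(q[0][0]-cxy[0]-a[0])/.00025),(sz/.00025,sz/.00025),-q[0][2]))
        cv2.polylines(g,[box.astype(int)],True,(0,0,255),1); out.append(cv2.resize(g,(200,200)))
    m=silhouettes("crank_knob",n)
    s=spot_in("pigment_jar",n); print([x["centre"] for x in s])
cv2.imwrite("pics/fit.png",np.hstack(out))
for n,d in(("top",c["dt"]),("side",c["ds"])):
    X=cloud(n,d)
    for nm,b in dict(pig=(.5,.65,-.6,-.46,.088,.105),knobtop=(.57,.62,-.42,-.36,.057,.075),ped=(.59,.75,-.52,-.36,.098,.115)).items():
        m=(X[...,0]>b[0])&(X[...,0]<b[1])&(X[...,1]>b[2])&(X[...,1]<b[3])&(X[...,2]>b[4])&(X[...,2]<b[5]); P=X[m]
        print(n,nm,len(P),P.mean(0).round(4),P.min(0).round(3),P.max(0).round(3))
E
```

```text
top 0.048 (array([ 0.524362  , -0.39022136,  0.61127959]), np.float64(-374.27117919921875), array([206., 152., 191.,  61., 158.,  77., 184.,  75.], dtype=float32))
top 0.176 (array([ 0.49810223, -0.10490232, 13.51680762]), np.float64(-198.14227294921875), array([181., 209., 199., 186., 172.,  99., 104., 187.], dtype=float32))
[[0.5821, -0.5074, 0.0954], [0.6027, -0.2704, 0.0453]]
side 0.048 (array([ 0.52297021, -0.39303806,  3.0584039 ]), np.float64(-199.1531524658203), array([175., 114., 175., 133., 172., 117., 181., 140.], dtype=float32))
side 0.176 (array([ 0.49409464, -0.10926195,  8.10986085]), np.float64(-104.57197570800781), array([173., 142., 184., 165., 172., 136., 178., 158.], dtype=float32))
[[0.5793, -0.5322, 0.0675]]
top pig 489 [ 0.5965 -0.5112  0.0959] [ 0.567 -0.599  0.088] [ 0.65  -0.461  0.105]
top knobtop 83 [ 0.5895 -0.3863  0.063 ] [ 0.579 -0.397  0.057] [ 0.6   -0.376  0.068]
top ped 396 [ 0.6638 -0.4334  0.1041] [ 0.591 -0.517  0.098] [ 0.702 -0.376  0.111]
side pig 451 [ 0.5956 -0.5138  0.0942] [ 0.565 -0.544  0.088] [ 0.65  -0.46   0.105]
side knobtop 69 [ 0.5858 -0.3925  0.0608] [ 0.575 -0.4    0.057] [ 0.597 -0.382  0.064]
side ped 350 [ 0.6611 -0.4243  0.1028] [ 0.611 -0.478  0.098] [ 0.702 -0.382  0.107]
```

View pics/fit.png

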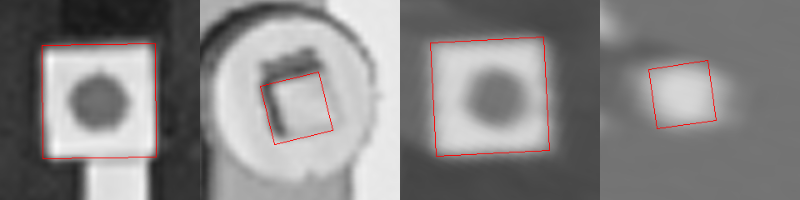

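```bash
cat >> h.py <<'E'
def tgt(p,yaw_x=None,t=None):
    """tool-frame shift (m) and turn about z (deg) from the measured pose to p with tool x at world angle yaw_x, tool down"""
    s=read_state(); R=np.array(s["tcp_rot"]); d=np.array(p)-s["position"]
    Rd=R
    if yaw_x is not None:
        a=np.radians(yaw_x); x=np.array([np.cos(a),np.sin(a),0]); z=np.array([0,0,-1.]); Rd=np.stack([x,np.cross(z,x),z],1)
    rv=np.degrees(cv2.Rodrigues(R.T@Rd)[0].ravel())
    print("t",s["time_s"],"pos",s["position"].round(4),"yaw",np.degrees(np.arctan2(R[1,0],R[0,0])).round(2),"F",s["force"].round(2),"M",s["moment"].round(3),"op",round(s["opening"],3))
    print("shift",(R.T@d).round(4),"turn",rv.round(2))
E
python3 - <<'E'
from h import *
c=np.load("c0.npz")
for n,d in(("top",c["dt"]),("side",c["ds"])):
    X=cloud(n,d); m=(X[...,2]>.13)&(X[...,0]>.15)&(X[...,0]<.8)&(X[...,1]>-.8)&(X[...,1]<-.2)
    P=X[m]; H,xe,ye=np.histogram2d(P[:,0],P[:,1],bins=[np.arange(.15,.81,.05),np.arange(-.8,-.19,.05)]); print(n);print(H.astype(int))
tgt([.5237,-.3915,.21],-88.5)
E
```

```text
top
[[   0    0    0    0    0    0    0    0    0    0    0    0]
 [   0    0   50    9    0    0    0    0    0    0    0    0]
 [   0    0   14    0    0    0    0    0    0    0    0    0]
 [   0    0    0    0    0    0    0    0    0    0    0    0]
 [   0    0    0    0    0    0    0    0    0    0    0    0]
 [   0    0   14    0    0    0 1026  659    0    0    0    0]
 [   8   60  223   40   22    0    0    0    0    0    0    0]
 [  56  144  397  126   52    9    0    0    0    0    0    0]
 [  77  360  417  243  180   65    0    0    0    0    0    0]
 [ 142  387  554  297  160    2    0    0    0    0    0    0]
 [ 160  409  403   76   37    0    0    0    0    0    4  164]
 [ 261  190   55    0    0    0    0  103  275  437  593  572]
 [  91    7    0   52  217  370  522  589  562  580  554  575]]
side
[[   0    0 1294 1660  131  134    2    0    0    0    0    0]
 [   0    0 3536 6904  390  112    0    0    0    0    0    0]
 [   0    0   30   60    0    0    0    0    0    0    0    0]
 [   0    0    0    0    0    0    0    0    0    0    0    0]
 [   0    0    0    0    0    0    0    0    0    0    0    0]
 [   0    0   37    0    0    0  112   73    0    0    0    0]
 [ 981  174  456  575   27    0    0    0    0    0    0    0]
 [1882 2150  856  267   50   13    0    0    0    0    0    0]
 [ 519  886  737  263  270   43    0    0    0    0    0    0]
 [ 338  781  503  335  174    0    0    0    0    0    0    0]
 [  18  418  264   63   61    0    0    0    0    0   15  172]
 [  87   31   53    0    0    0    1  222  307  324  323  167]
 [   0    0    0  241  489  431  523  312  237  209  180  155]]
t 1.4 pos [ 0.1882 -0.596   0.219 ] yaw -72.48 F [-0.72 -0.82  0.9 ] M [-0.04  -0.001  0.005] op 1.0
shift [-0.094  -0.3815  0.009 ] turn [ 0.    0.   16.02]
```

```bash
python3 - <<'E'
from h import *
c=np.load("c0.npz")
for n,d in(("top",c["dt"]),("side",c["ds"])):
    X=cloud(n,d); m=(X[...,2]>.13)&(X[...,0]>.4)&(X[...,0]<.45)&(X[...,1]>-.55)&(X[...,1]<-.38)
    P=X[m]; v,u=np.nonzero(m); print(n,P.min(0).round(3),P.max(0).round(3),np.median(P,0).round(3),u.min(),u.max(),v.min(),v.max())
    m=(X[...,2]>.13)&(X[...,0]>.45)&(X[...,0]<.6)&(X[...,1]>-.6)&(X[...,1]<-.45); print(X[m].min(0),X[m].max(0))
E
```

```text
top [ 0.41  -0.496  0.469] [ 0.427 -0.425  0.77 ] [ 0.415 -0.457  0.616] 397 511 272 299
[ 0.45937322 -0.59997574  0.1301111 ] [ 0.59991617 -0.52875954  0.21224773]
side [ 0.418 -0.465  0.469] [ 0.425 -0.438  0.522] [ 0.421 -0.452  0.505] 194 202 0 43
[ 0.45886807 -0.59992115  0.13036834] [ 0.59994097 -0.53428995  0.20873349]
```

```bash
python3 - <<'E'
from h import *
c=np.load("c0.npz")
for n,d in(("top",c["dt"]),("side",c["ds"])):
    X=cloud(n,d); m=(X[...,2]>.22)&(X[...,0]>.05)&(X[...,0]<.9)&(X[...,1]>-.75)&(X[...,1]<.4)
    k,l,st,ce=cv2.connectedComponentsWithStats(m.astype(np.uint8))
    for i in range(1,k):
        if st[i,4]>30:
            P=X[l==i]; print(n,"px",st[i],P.min(0).round(3),P.max(0).round(3))
s=c["S"]; cv2.imwrite("pics/sbig.png",cv2.resize(s[:240,120:512,::-1],None,fx=2,fy=2))
E
```

```text
top px [    0     0   378   139 23529] [ 0.679 -0.501  0.22 ] [0.9   0.253 0.581]
top px [ 397  272  115   28 1685] [ 0.41  -0.496  0.469] [ 0.427 -0.425  0.77 ]
top px [  45  357  105   27 1996] [ 0.241 -0.127  0.23 ] [0.282 0.088 0.45 ]
top px [490 379  22   5  73] [ 0.244 -0.668  0.294] [ 0.252 -0.644  0.33 ]
side px [    0     0    99   335 21820] [ 0.113 -0.697  0.22 ] [0.285 0.067 0.53 ]
side px [  194     0   222   232 16648] [ 0.418 -0.75   0.22 ] [0.9   0.4   0.528]
side px [418 130  40  46 552] [ 0.876 -0.499  0.22 ] [ 0.9   -0.392  0.278]
```

View pics/sbig.png

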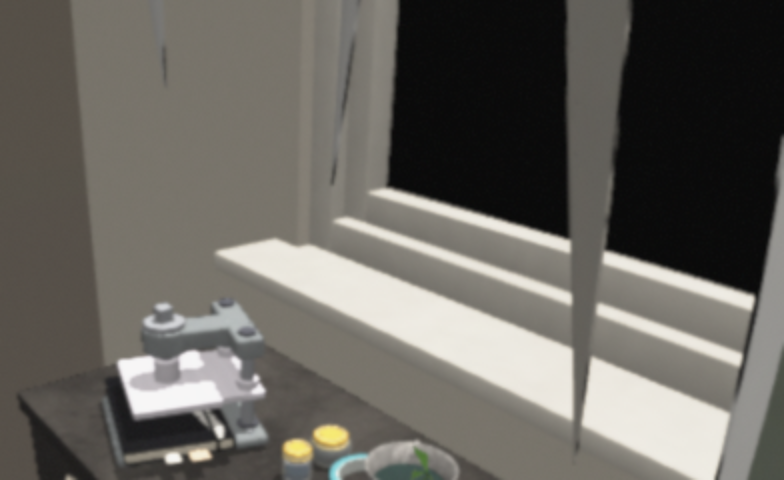

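```bash
python3 - <<'E'
from h import *
c=np.load("c0.npz")
X=cloud("side",c["ds"])
for u0,u1,v0,v1 in((190,210,0,46),(280,300,0,95),(400,440,0,232)):
    for v in range(v0,v1,12):
        r=X[v,u0:u1]; k=np.argmin(np.where(np.isnan(c["ds"][v,u0:u1]),9,c["ds"][v,u0:u1])); print(v,u0+k,r[k].round(3))
X=cloud("top",c["dt"])
for u in range(397,512,16):
    r=X[265:305,u]; k=np.argmin(c["dt"][265:305,u]); m=np.abs(c["dt"][265:305,u]-c["dt"][265+k,u])<.1; print(u,r[m].min(0).round(3),r[m].max(0).round(3))
s=read_state(); print(s["joint_positions"])
E
```

```text
0 201 [ 0.422 -0.465  0.522]
12 200 [ 0.421 -0.458  0.508]
24 201 [ 0.423 -0.454  0.493]
36 201 [ 0.423 -0.45   0.478]
0 299 [ 0.468 -0.638  0.524]
12 296 [ 0.466 -0.636  0.514]
24 296 [ 0.467 -0.635  0.504]
36 294 [ 0.466 -0.633  0.493]
48 292 [ 0.466 -0.632  0.482]
60 291 [ 0.466 -0.631  0.471]
72 289 [ 0.465 -0.628  0.459]
84 287 [ 0.464 -0.628  0.447]
0 400 [nan nan nan]
12 400 [nan nan nan]
24 400 [nan nan nan]
36 400 [nan nan nan]
48 400 [nan nan nan]
60 400 [nan nan nan]
72 400 [nan nan nan]
84 400 [nan nan nan]
96 400 [nan nan nan]
108 400 [nan nan nan]
120 423 [nan nan nan]
132 419 [ 0.51  -0.764  0.436]
144 419 [ 0.513 -0.764  0.426]
156 418 [ 0.516 -0.762  0.415]
168 411 [nan nan nan]
180 414 [ 0.523 -0.757  0.39 ]
192 413 [ 0.525 -0.756  0.378]
204 411 [ 0.527 -0.755  0.365]
216 409 [ 0.53  -0.752  0.351]
228 407 [ 0.534 -0.75   0.336]
397 [ 0.426 -0.446  0.469] [ 0.427 -0.444  0.478]
413 [ 0.415 -0.455  0.505] [ 0.424 -0.431  0.58 ]
429 [ 0.411 -0.463  0.536] [ 0.422 -0.427  0.635]
445 [ 0.411 -0.466  0.576] [ 0.417 -0.426  0.675]
461 [ 0.41  -0.471  0.603] [ 0.415 -0.426  0.705]
477 [ 0.411 -0.475  0.628] [ 0.415 -0.428  0.728]
493 [ 0.411 -0.481  0.646] [ 0.417 -0.429  0.75 ]
509 [nan nan nan] [nan nan nan]
[-8.27064928e+01  3.02246718e+01  8.20865017e+01 -3.97169368e-04
  6.76892228e+01 -1.02278247e+01]
```

```bash
python3 -m jog '-0.21 -0.184 0.019 0 0 8 1; -0.21 -0.184 0.019 0 0 16 1; -0.21 -0.184 0.019 0 0 16 1; -0.21 -0.184 0.019 0 0 16 1; -0.21 -0.184 0.019 0 0 16 1; -0.2185 -0.291 0.099 0 0 16 1; -0.2185 -0.291 0.099 0 0 16 1; -0.2185 -0.291 0.099 0 0 16 1'; python3 -c "
from h import *
tgt([.5237,-.3915,.12],-88.5);print(read_state()['joint_positions'])"
```

```text
time_s: 2.4
position: [0.4011, -0.2977, 0.118]
tcp_rot: [[0.031, -1.0, -0.002], [-1.0, -0.031, 0.003], [-0.003, 0.002, -1.0]]
force: [-0.5, 0.2, -0.1]
opening: 0.997
t 2.4 pos [ 0.4011 -0.2977  0.118 ] yaw -88.25 F [-0.48  0.17 -0.12] M [-0.006  0.088 -0.001] op 0.997
shift [ 0.0974 -0.1197 -0.0026] turn [0.13 0.18 0.25]
[-4.94341339e+01  2.97711074e+01  1.05233621e+02  2.08158704e-02
  4.52155514e+01  3.87999476e+01]
```

```bash
python3 -m jog '0.05 -0.06 -0.003 0 0 0 1;0.0974 -0.12 -0.003 0 0 0.2 1; 0.0974 -0.12 -0.003 0 0 0.2 1; 0.0974 -0.12 -0.003 0 0 0.2 1; 0.0974 -0.12 -0.003 0 0 0.2 1'; python3 -c "
from h import *
tgt([.5237,-.3915,.036],-88.5);s=read_state();print(s['joint_positions'],s['tau'])
T,d=capture('top');S,e=capture('side');np.savez('c1.npz',T=T,dt=d,S=S,ds=e)
cv2.imwrite('pics/a1.png',np.hstack([cv2.resize(T[100:292,200:456,::-1],None,fx=1.5,fy=2),cv2.resize(S[130:322,180:436,::-1],None,fx=1.5,fy=2)]))"
```

```text
time_s: 3.02
position: [0.5207, -0.3934, 0.123]
tcp_rot: [[0.023, -1.0, -0.002], [-1.0, -0.023, 0.002], [-0.002, 0.002, -1.0]]
force: [0.5, 0.5, -0.9]
opening: 1.001
t 3.025 pos [ 0.5207 -0.3934  0.123 ] yaw -88.71 F [ 0.51  0.54 -0.89] M [ 0.061 -0.014  0.005] op 1.001
shift [-0.0017 -0.0032  0.087 ] turn [ 0.11  0.1  -0.21]
[-4.68602270e+01  3.87662303e+01  8.24759149e+01 -1.77903521e-02
  5.89045132e+01  4.18575734e+01] [-9.35357460e-02 -4.79616058e+01 -1.60453355e+01  7.03023607e-02
 -9.38406587e-02 -1.91461863e-04]
```

View pics/a1.png

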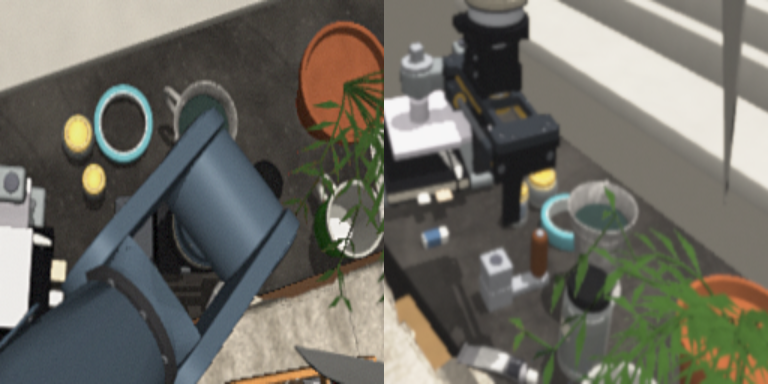

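```bash
python3 -c "
from h import *
c=np.load('c1.npz');S=c['S'].copy()
s=read_state();p=s['position'];R=np.array(s['tcp_rot'])
for x in(-.0435,.0435,-.0585,.0585):
    for y in(-.0095,.0095):
        q=proj('side',p+R@[x,y,.019])[0];print(x,y,q.round(1));cv2.circle(S,tuple(int(round(v)) for v in q),1,(255,0,0),-1)
up(S,190,150,140,130,5,'pics/a2.png')
"
```

```text
-0.0435 -0.0095 [249.6 225. ]
-0.0435 0.0095 [240.9 226.8]
0.0435 -0.0095 [267.2 248.3]
0.0435 0.0095 [257.8 250.6]
-0.0585 -0.0095 [246.9 221.3]
-0.0585 0.0095 [238.3 223.2]
0.0585 -0.0095 [270.6 252.8]
0.0585 0.0095 [261.  255.2]
```

View pics/a2.png

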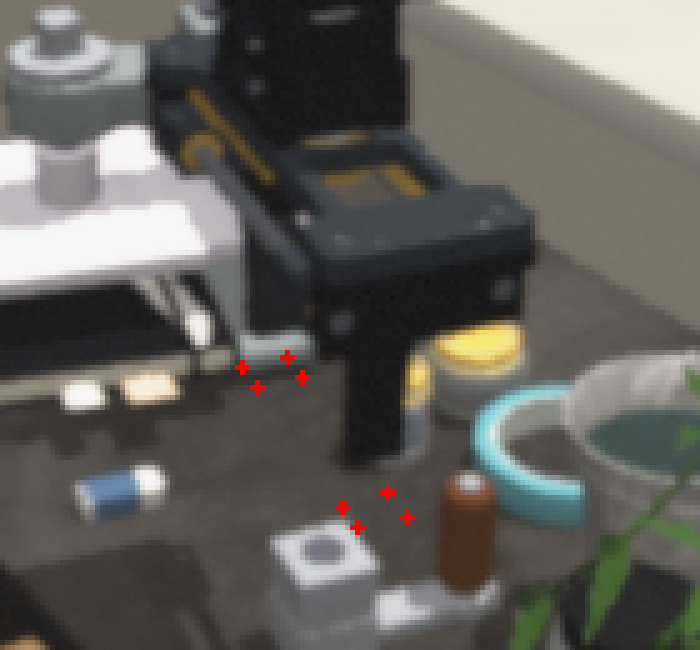

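```bash
python3 -c "
from h import *
S,e=capture('side')
s=read_state();p=s['position'];R=np.array(s['tcp_rot']);print(s['time_s'],p)
X=cloud('side',e)
up(S,190,150,140,130,5,'pics/a3.png')
m=np.zeros((384,512),bool);m[219:243,259:271]=1
print(X[m][::12].round(3))
for x in(.0435,.0585):
  print(proj('side',p+R@[x,0,.019]))
"
```

```text
3.175 [ 0.52104721 -0.39329959  0.12321253]
[[ 0.496 -0.48   0.2  ]
 [ 0.496 -0.48   0.198]
 [ 0.496 -0.48   0.196]
 [ 0.51  -0.445  0.171]
 [ 0.51  -0.445  0.169]
 [ 0.51  -0.447  0.168]
 [ 0.511 -0.445  0.165]
 [ 0.51  -0.446  0.163]
 [ 0.511 -0.445  0.161]
 [ 0.511 -0.445  0.159]
 [ 0.51  -0.446  0.157]
 [ 0.51  -0.446  0.155]
 [ 0.51  -0.446  0.153]
 [ 0.511 -0.445  0.15 ]
 [ 0.511 -0.446  0.148]
 [ 0.51  -0.446  0.147]
 [ 0.51  -0.446  0.145]
 [ 0.511 -0.446  0.142]
 [ 0.511 -0.446  0.14 ]
 [ 0.511 -0.445  0.137]
 [ 0.51  -0.446  0.136]
 [ 0.51  -0.446  0.134]
 [ 0.511 -0.445  0.131]
 [ 0.51  -0.446  0.13 ]]
[[262.7000185  249.43173586]]
[[266.02490102 253.9596698 ]]
```

View pics/a3.png

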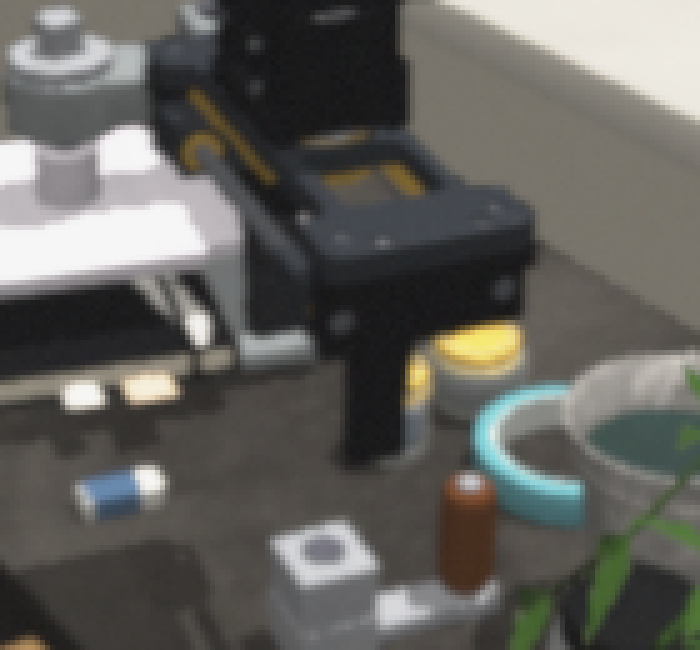

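```bash
python3 -c "
from h import *
c=np.load('c0.npz')
S=c['S'].copy()
p=np.array([.188,-.596,.219]);R=np.array([[.301,-.9536,0],[-.9536,-.301,0],[0,0,-1]])
for x in(-.0435,.0435,-.0585,.0585):
    for y in(-.0095,.0095):
        q=proj('side',p+R@[x,y,.019])[0];cv2.circle(S,tuple(int(round(v)) for v in q),1,(255,0,0),-1)
up(S,0,200,140,150,4,'pics/a4.png')
X=cloud('side',c['ds'])
for v in range(290,340,4): print(v,[X[v,u].round(3).tolist() for u in(42,50,58)])
S,e=capture('side');X=cloud('side',e)
for v in range(200,252,3): print(v,[X[v,u].round(3).tolist() for u in(259,263,267,270)])
"
```

```text
290 [[0.213, -0.68, 0.303], [0.219, -0.678, 0.299], [0.225, -0.676, 0.296]]
294 [[0.212, -0.679, 0.298], [0.218, -0.678, 0.296], [0.125, -0.237, -0.051]]
298 [[0.211, -0.68, 0.294], [0.21, -0.649, 0.268], [0.125, -0.249, -0.053]]
302 [[0.202, -0.652, 0.268], [0.208, -0.648, 0.263], [0.215, -0.645, 0.258]]
306 [[0.201, -0.651, 0.262], [0.207, -0.649, 0.259], [0.214, -0.646, 0.254]]
310 [[0.199, -0.649, 0.256], [0.206, -0.648, 0.252], [0.212, -0.645, 0.248]]
314 [[0.198, -0.65, 0.252], [0.204, -0.647, 0.247], [0.211, -0.645, 0.242]]
318 [[0.197, -0.649, 0.246], [0.203, -0.647, 0.242], [0.21, -0.645, 0.238]]
322 [[0.195, -0.649, 0.241], [0.202, -0.647, 0.237], [0.208, -0.644, 0.231]]
326 [[0.194, -0.65, 0.236], [0.201, -0.647, 0.231], [0.208, -0.646, 0.228]]
330 [[0.099, -0.339, -0.05], [0.199, -0.647, 0.227], [0.13, -0.35, -0.05]]
334 [[0.099, -0.346, -0.054], [0.115, -0.354, -0.051], [0.13, -0.359, -0.051]]
338 [[0.101, -0.36, -0.052], [0.116, -0.365, -0.051], [0.131, -0.37, -0.051]]
200 [[0.493, -0.488, 0.239], [0.499, -0.489, 0.239], [0.506, -0.488, 0.237], [0.511, -0.489, 0.237]]
2
[... 990 characters left out ...]
[[0.511, -0.444, 0.148], [0.518, -0.446, 0.147], [0.526, -0.446, 0.145], [0.532, -0.445, 0.143]]
236 [[0.511, -0.445, 0.142], [0.518, -0.447, 0.141], [0.526, -0.446, 0.139], [0.531, -0.447, 0.138]]
239 [[0.511, -0.445, 0.135], [0.518, -0.447, 0.135], [0.526, -0.445, 0.132], [0.532, -0.445, 0.13]]
242 [[0.51, -0.446, 0.13], [0.519, -0.445, 0.127], [0.596, -0.287, 0.005], [0.604, -0.286, 0.003]]
245 [[0.578, -0.283, -0.001], [0.586, -0.288, 0.0], [0.593, -0.294, 0.002], [0.601, -0.295, 0.001]]
248 [[0.573, -0.294, -0.001], [0.581, -0.299, 0.0], [0.59, -0.301, -0.001], [0.597, -0.304, -0.0]]
251 [[0.569, -0.305, -0.001], [0.577, -0.308, -0.001], [0.586, -0.311, -0.001], [0.592, -0.314, -0.001]]
```

View pics/a4.png

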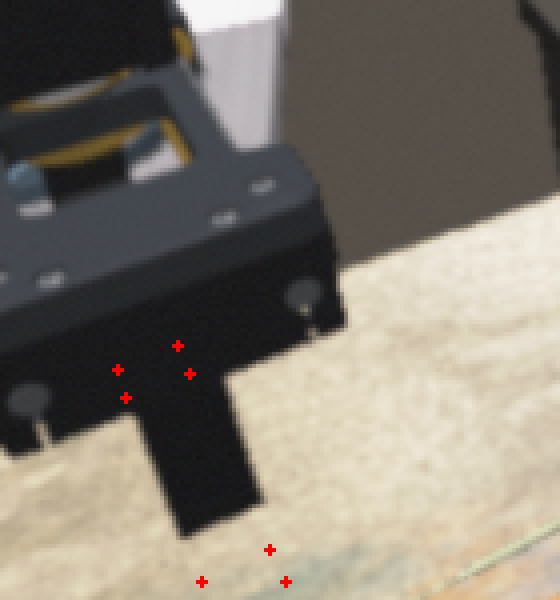

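The reported TCP height puts the fingertips at 0.104 m, but the side view shows them at about 0.126 m. I'll descend part way and look again.

```bash
python3 -m jog '-0.001 -0.003 0.03 0 0 0 1;-0.001 -0.003 0.06 0 0 0 1;-0.001 -0.003 0.06 0 0 0 1'; python3 -c "
from h import *
S,e=capture('side')
tgt([.5237,-.3915,.036],-88.5)
S,e=capture('side')
s=read_state();p=s['position'];R=np.array(s['tcp_rot'])
for x in(-.0435,.0435,-.0585,.0585):
    for y in(-.0095,.0095):
        q=proj('side',p+R@[x,y,.019])[0];cv2.circle(S,tuple(int(round(v)) for v in q),0,(255,0,0),-1)
X=cloud('side',e)
up(S,200,180,120,110,6,'pics/a5.png')
for v in range(235,275,3): print(v,[X[v,u].round(3).tolist() for u in(259,263,267,270)])
"
```

```text
time_s: 3.6
position: [0.5234, -0.3911, 0.0609]
tcp_rot: [[0.023, -1.0, -0.004], [-1.0, -0.023, 0.005], [-0.005, 0.004, -1.0]]
force: [-0.5, -0.8, 0.3]
opening: 0.999
t 3.65 pos [ 0.5245 -0.3923  0.0625] yaw -88.68 F [0.49 0.89 0.04] M [ 0.01  -0.032  0.007] op 1.002
shift [-0.0007  0.0008  0.0265] turn [ 0.1   0.11 -0.18]
235 [[0.493, -0.489, 0.176], [0.5, -0.488, 0.173], [0.507, -0.489, 0.172], [0.513, -0.489, 0.171]]
238 [[0.494, -0.487, 0.168], [0.501, -0.487, 0.167], [0.508, -0.486, 0.164], [0.514, -0.487, 0.163]]
241 [[0.494, -0.488, 0.163], [0.501, -0.486, 0.16], [0.511, -0.481, 0.154], [0.517, -0.48, 0.152]]
244 [[0.497, -0.48, 0.151], [0.504, -0.479, 0.148], [0.512, -0.479, 0.146], [0.517, -0.48, 0.146]]
247 [[0.497, -0.48, 0.145], [0.504, -0.48, 0.143], [0.512, -0.479, 0.141], [0.517, -0.48, 0.14]]
250 [[0.497, -0.48, 0.139], [0.504, -0.481, 0.138], [0.524, -0.451, 0.112], [0.53, -0.452, 0.111]]
253 [[0.565, -0.313, -0.0], [0.517, -0.451, 0.107], [0.526, -0.448, 0.103], [0.531, -0.449, 0.102]]
256 [[0.536, -0.384, 0.049], [0.518, -0.449, 0.099], [0.526, -0.448, 0.096], [0.533, -0.447, 0.093]]
259 [[0.533, -0.392, 0.047], [0.519, -0.445, 0.089], [0.527, -0.446, 0.087], [0.533, -0.446, 0.086]]
262 [[0.53, -0.4, 0.046], [0.52, -0.445, 0.082], [0.528, -0.445, 0.08], [0.534, -0.444, 0.077]]
265 [[0.527, -0.409, 0.047], [0.52, -0.445, 0.074], [0.528, -0.444, 0.072], [0.534, -0.445, 0.071]]
268 [[0.527, -0.407, 0.038], [0.519, -0.447, 0.069], [0.562, -0.369, -0.001], [0.562, -0.383, 0.01]]
271 [[0.527, -0.408, 0.031], [0.536, -0.408, 0.029], [0.553, -0.388, 0.008], [0.558, -0.393, 0.01]]
274 [[0.527, -0.408, 0.023], [0.536, -0.409, 0.021], [0.549, -0.398, 0.009], [0.555, -0.4, 0.009]]
```

View pics/a5.png

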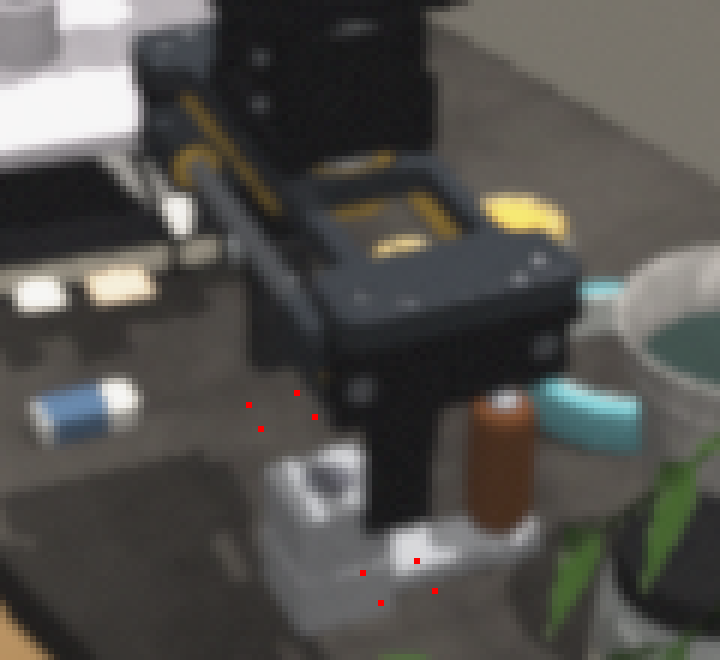

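```bash
python3 -m jog '-0.0005 0.001 0.017 0 0 0 1;-0.0005 0.001 0.0345 0 0 0 1;-0.0005 0.001 0.0345 0 0 0 1'; python3 -c "
from h import *
S,e=capture('side')
tgt([.5237,-.3915,.028],-88.5)
S,e=capture('side')
X=cloud('side',e)
up(S,200,180,120,110,6,'pics/a6.png')
for v in range(255,285,3): print(v,[X[v,u].round(3).tolist() for u in(259,263,267,270)])
"
```

```text
time_s: 4.08
position: [0.5232, -0.3914, 0.0265]
tcp_rot: [[0.023, -1.0, -0.003], [-1.0, -0.023, 0.003], [-0.003, 0.003, -1.0]]
force: [0.4, 0.3, -0.2]
opening: 1.002
t 4.125 pos [ 0.5238 -0.392   0.0274] yaw -88.68 F [ 0.07  0.21 -0.14] M [ 0.025  0.011 -0.004] op 0.999
shift [-0.0005  0.0001 -0.0006] turn [ 0.09  0.1  -0.18]
255 [[0.494, -0.487, 0.134], [0.501, -0.487, 0.132], [0.509, -0.487, 0.13], [0.515, -0.485, 0.127]]
258 [[0.495, -0.486, 0.127], [0.502, -0.485, 0.124], [0.512, -0.48, 0.118], [0.518, -0.479, 0.116]]
261 [[0.498, -0.478, 0.114], [0.505, -0.479, 0.112], [0.512, -0.479, 0.111], [0.518, -0.48, 0.109]]
264 [[0.498, -0.478, 0.107], [0.505, -0.48, 0.106], [0.512, -0.482, 0.106], [0.519, -0.478, 0.102]]
267 [[0.498, -0.479, 0.102], [0.518, -0.45, 0.075], [0.526, -0.449, 0.071], [0.533, -0.447, 0.068]]
270 [[0.515, -0.438, 0.059], [0.519, -0.448, 0.066], [0.526, -0.449, 0.064], [0.534, -0.447, 0.06]]
273 [[0.515, -0.437, 0.051], [0.519, -0.447, 0.058], [0.527, -0.448, 0.056], [0.534, -0.446, 0.053]]
276 [[0.513, -0.442, 0.048], [0.52, -0.446, 0.05], [0.528, -0.445, 0.046], [0.535, -0.445, 0.045]]
279 [[0.514, -0.442, 0.041], [0.521, -0.444, 0.041], [0.529, -0.445, 0.039], [0.535, -0.445, 0.037]]
282 [[0.513, -0.442, 0.034], [0.521, -0.444, 0.033], [0.529, -0.444, 0.03], [0.55, -0.412, -0.002]]
```

View pics/a6.png

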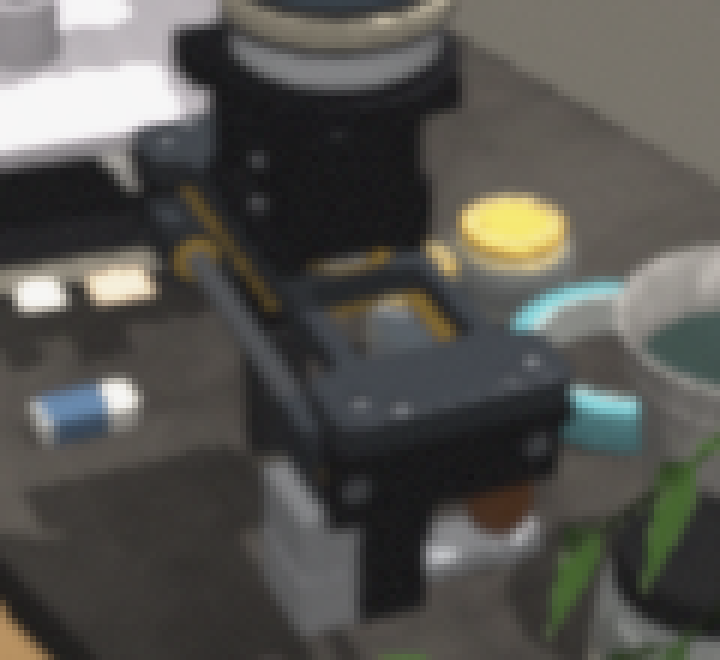

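```bash
python3 -m jog '0 0 0 0 0 0 0;0 0 0 0 0 0 0;0 0 0 0 0 0 0;0 0 0 0 0 0 0;0 0 0 0 0 0 0;0 0 0 0 0 0 0'; python3 -c "
from h import *
S,e=capture('side')
tgt([.5237,-.3915,.028],-88.5)
up(S,200,180,120,110,6,'pics/a7.png')
"
```

```text
time_s: 4.92
position: [0.5243, -0.3924, 0.0286]
tcp_rot: [[0.023, -1.0, -0.0], [-1.0, -0.023, 0.001], [-0.001, 0.0, -1.0]]
force: [-0.4, 1.9, 0.8]
opening: 0.402
t 4.975 pos [ 0.5243 -0.3923  0.0285] yaw -88.68 F [0.27 0.46 1.23] M [ 0.128  0.053 -0.038] op 0.386
shift [-0.0009  0.0006  0.0005] turn [ 0.02  0.03 -0.18]
```

View pics/a7.png

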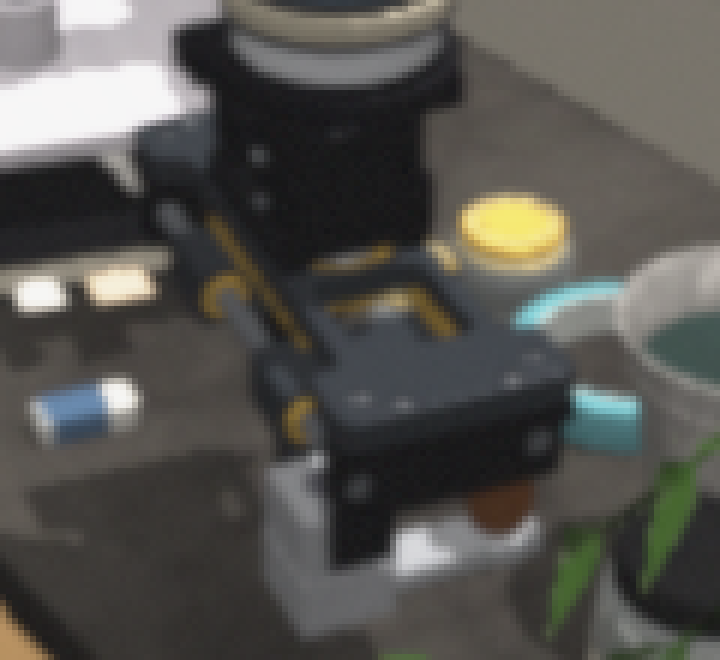

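```bash
python3 -m jog '0 0 -0.03 0 0 0 0;0 0 -0.08 0 0 0 0;-0.05 0.004 -0.12 0 0 0 0;-0.1 0.008 -0.16 0 0 -4 0;-0.15 0.011 -0.2065 0 0 -8 0;-0.2 0.016 -0.2065 0 0 -12.2 0;-0.25 0.02 -0.2065 0 0 -12.2 0;-0.2864 0.0212 -0.2065 0 0 -12.2 0'; python3 -m jog '0 0 0 0 0 0 0; 0 0 0 0 0 0 0'; python3 -c "
from h import *
tgt([.4965,-.1065,.235],-76.5)
T,d=capture('top');S,e=capture('side');np.savez('c2.npz',T=T,dt=d,S=S,ds=e);up(T,100,160,150,130,5,'pics/b1t.png');up(S,140,60,150,130,5,'pics/b1s.png')
"
```

```text
time_s: 5.98
position: [0.4952, -0.1043, 0.2349]
tcp_rot: [[0.235, -0.972, -0.001], [-0.972, -0.235, 0.001], [-0.001, 0.001, -1.0]]
force: [0.1, 0.7, -2.4]
opening: 0.391
time_s: 6.22
position: [0.4967, -0.1071, 0.235]
tcp_rot: [[0.234, -0.972, 0.0], [-0.972, -0.234, -0.001], [0.001, 0.0, -1.0]]
force: [0.1, -0.1, -1.8]
opening: 0.389
t 6.225 pos [ 0.4967 -0.1071  0.235 ] yaw -76.45 F [ 0.07 -0.09 -1.8 ] M [-0.04   0.084 -0.002] op 0.389
shift [-0.0006  0.0001 -0.    ] turn [ 0.   -0.04  0.05]
```

View pics/b1t.png

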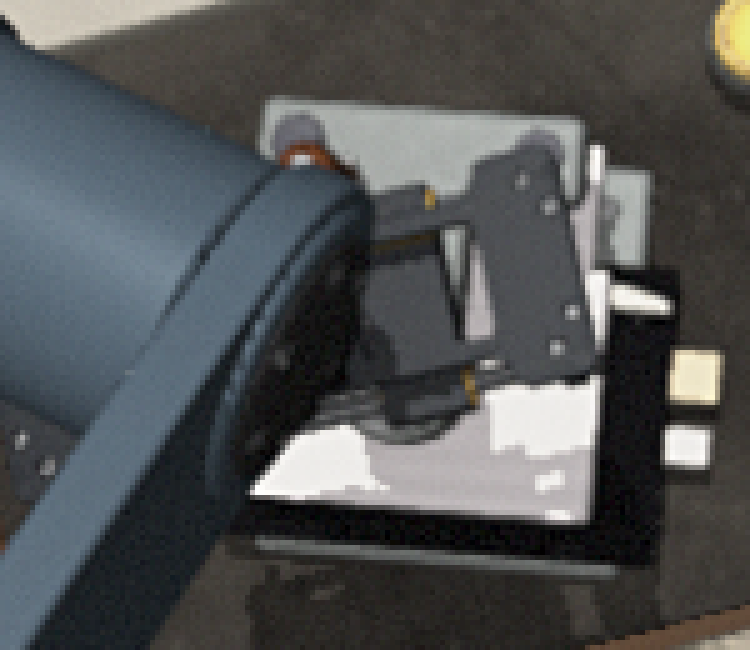

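View pics/b1s.png

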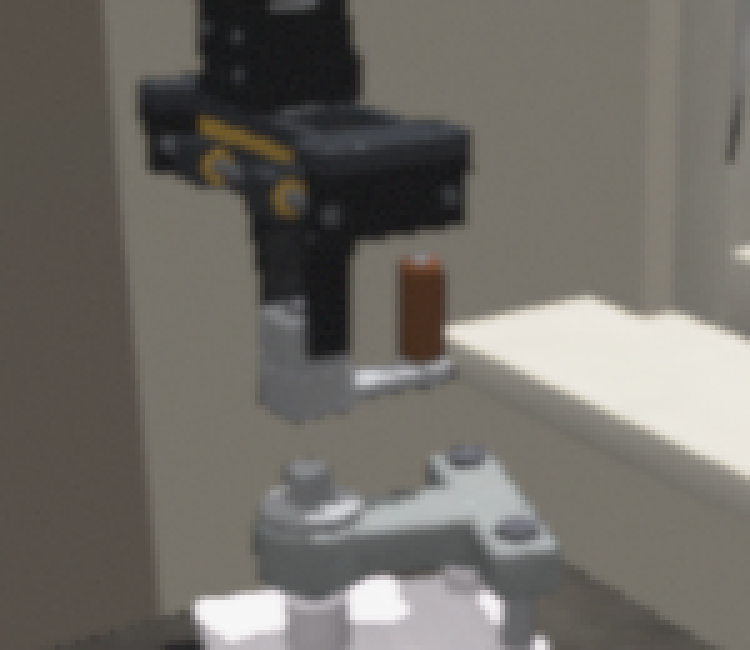

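```bash
cat >> h.py <<'E'
def box_lines(c,yaw,sz,z0,z1):
    a=np.radians(yaw); r=np.array([[np.cos(a),-np.sin(a)],[np.sin(a),np.cos(a)]]); h=sz/2
    q=(np.array([[-h,-h],[h,-h],[h,h],[-h,h]])@r.T)+c
    lo=np.c_[q,np.full(4,z0)]; hi=np.c_[q,np.full(4,z1)]
    return lo,hi
def overlay(n,img,items,u0,v0,w,h,s,fn):
    I=cv2.resize(img[v0:v0+h,u0:u0+w,::-1],None,fx=s,fy=s,interpolation=cv2.INTER_CUBIC).copy()
    def P(X): return np.round(((proj(n,X)-[u0,v0]+.5)*s-.5)*8).astype(int)
    for it in items:
        if it[0]=="box":
            lo,hi=box_lines(*it[1:])
            for L in(lo,hi): cv2.polylines(I,[P(L)],True,(0,0,255),1,cv2.LINE_AA,3)
            for a,b in zip(lo,hi): cv2.polylines(I,[P(np.array([a,b]))],False,(0,0,255),1,cv2.LINE_AA,3)
        else:
            c,r,z=it[1:]; t=np.linspace(0,6.283,60)
            cv2.polylines(I,[P(np.c_[c[0]+r*np.cos(t),c[1]+r*np.sin(t),np.full(60,z)])],True,(0,255,0),1,cv2.LINE_AA,3)
    cv2.imwrite(fn,I)
E
python3 - <<'E'
from h import *
c=np.load("c2.npz")
h=(.4967,-.1071); s=(.495,-.107)
overlay("side",c["S"],[("box",h,13.5,.034,.2065,.2545),("circ",(h[0]+.065*np.cos(.2356),h[1]+.065*np.sin(.2356)),.012,.2685),("box",s,13.5,.018,.156,.176),("circ",s,.026,.156)],180,105,60,70,10,"pics/ov1.png")
E
```

```text
(no output)
```

View pics/ov1.png

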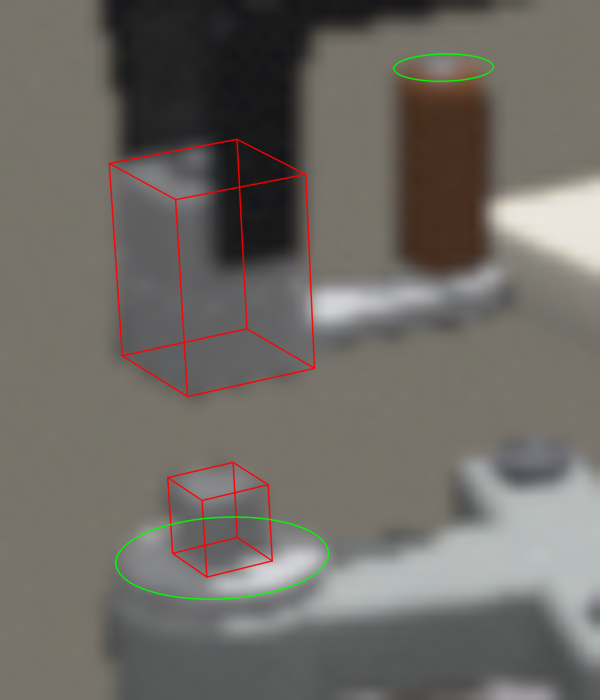

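```bash
cat >> h.py <<'E'
def edgefit(n,img,segs,p0,free):
    """segs(p)->list of (k,3) polylines; maximise the signed-free gradient normal to them"""
    from scipy.optimize import minimize
    g=cv2.GaussianBlur(cv2.cvtColor(img,cv2.COLOR_RGB2GRAY).astype(np.float32),(0,0),0.7)
    def f(d):
        p=np.array(p0,float); p[free]+=d*np.array([.001,.001,2.])[free]; tot=0
        for L in segs(p):
            L=np.array(L); t=np.linspace(0.05,.95,40)
            q=proj(n,L[0]+(L[1]-L[0])*t[:,None]); dr=q[-1]-q[0]; nn=np.array([-dr[1],dr[0]])/np.hypot(*dr)
            def smp(o): z=(q+o*nn).astype(np.float32); return cv2.remap(g,z[None,:,0],z[None,:,1],cv2.INTER_CUBIC)
            tot-=np.abs((smp(.7)-smp(-.7)).mean())*1
        return tot
    best=None
    k=len(free)
    for st in np.array(np.meshgrid(*[[-2,0,2]]*k)).reshape(k,-1).T:
        r=minimize(f,st.astype(float),method="Nelder-Mead")
        if best is None or r.fun<best.fun: best=r
    p=np.array(p0,float); p[free]+=best.x*np.array([.001,.001,2.])[free]
    return p,best.fun,f(np.zeros(k))
E
python3 - <<'E'
from h import *
c=np.load("c2.npz"); S=c["S"]
def hub(p):
    lo,hi=box_lines(p[:2],p[2],.034,.2065,.2545)
    # order: (-,-),(+,-),(+,+),(-,+)
    return [(lo[0],lo[1]),(lo[0],lo[3]),(lo[3],hi[3]),(lo[1],lo[1]+(hi[1]-lo[1])*.5)]
def sh(p):
    lo,hi=box_lines(p[:2],p[2],.018,.156,.176)
    return [(hi[i],hi[(i+1)%4]) for i in range(4)]+[(lo[3],hi[3]),(lo[1],hi[1])]
def fl(p):
    t=np.radians(np.arange(-200,30,12)); P=np.c_[p[0]+.026*np.cos(t),p[1]+.026*np.sin(t),np.full(len(t),.156)]
    return [(P[i],P[i+1]) for i in range(len(P)-1)]
for free in([0,1],[0,1,2]):
    print("hub",edgefit("side",S,hub,(.4967,-.1071,13.5),free))
    print("sq",edgefit("side",S,sh,(.495,-.107,13.5),free))
print("fl",edgefit("side",S,fl,(.495,-.107,13.5),[0,1]))
c0=np.load("c0.npz")
for n,k in(("side","S"),("top","T")):
    print(n,"sq0",edgefit(n,c0[k],sh,(.495,-.107,13.5),[0,1]),edgefit(n,c0[k],sh,(.495,-.107,13.5),[0,1,2]))
    t=np.radians(np.arange(0,361,10))
    def fl2(p):
        P=np.c_[p[0]+.026*np.cos(t),p[1]+.026*np.sin(t),np.full(len(t),.156)]; return [(P[i],P[i+1]) for i in range(len(P)-1)]
    print("fl0",edgefit(n,c0[k],fl2,(.496,-.106,0),[0,1]))
E
```

```text
hub (array([ 0.4953108 , -0.11082516, 13.5       ]), np.float64(-50.35090637207031), np.float32(-46.098778))Traceback (most recent call last):
  File "<stdin>", line 15, in <module>
  File "h.py", line 88, in edgefit
    r=minimize(f,st.astype(float),method="Nelder-Mead")
    res = _minimize_neldermead(fun, x0, args, callback, bounds=bounds,
                               **options)
    fxr = func(xr)
    fx = function(np.copy(x), *(wrapper_args + args))
  File "h.py", line 81, in f
    q=proj(n,L[0]+(L[1]-L[0])*t[:,None]); dr=q[-1]-q[0]; nn=np.array([-dr[1],dr[0]])/np.hypot(*dr)
  File "h.py", line 13, in proj
    K,D,R,t=cam(n);
            ~~~^^^
  File "h.py", line 4, in cam
    c=camera_info(n); f=192/np.tan(np.radians(c["vfov"]/2))
ValueError: time passes only in moves, steps and waits
```

```bash
sed -i 's/^def cam(n):/import functools\n@functools.lru_cache(None)\ndef cam(n):/' h.py
cat > fit.py <<'E'
from h import *
c=np.load("c2.npz"); S=c["S"]
def hub(p):
    lo,hi=box_lines(p[:2],p[2],.034,.2065,.2545)
    return [(lo[0],lo[1]),(lo[0],lo[3]),(lo[3],hi[3]),(lo[1],lo[1]+(hi[1]-lo[1])*.5)]
def sh(p):
    lo,hi=box_lines(p[:2],p[2],.018,.156,.176)
    return [(hi[i],hi[(i+1)%4]) for i in range(4)]+[(lo[3],hi[3]),(lo[1],hi[1])]
def fl(p):
    t=np.radians(np.arange(-200,30,12)); P=np.c_[p[0]+.026*np.cos(t),p[1]+.026*np.sin(t),np.full(len(t),.156)]
    return [(P[i],P[i+1]) for i in range(len(P)-1)]
t=np.radians(np.arange(0,361,10))
def fl2(p):
    P=np.c_[p[0]+.026*np.cos(t),p[1]+.026*np.sin(t),np.full(len(t),.156)]; return [(P[i],P[i+1]) for i in range(len(P)-1)]
if __name__=="__main__":
  for free in([0,1],[0,1,2]):
    print("hub",edgefit("side",S,hub,(.4967,-.1071,13.5),free))
    print("sq",edgefit("side",S,sh,(.495,-.107,13.5),free))
  print("fl",edgefit("side",S,fl,(.495,-.107,13.5),[0,1]))
  c0=np.load("c0.npz")
  for n,k in(("side","S"),("top","T")):
    print(n,"sq0",edgefit(n,c0[k],sh,(.495,-.107,13.5),[0,1]),edgefit(n,c0[k],sh,(.495,-.107,13.5),[0,1,2]))
    print("fl0",edgefit(n,c0[k],fl2,(.496,-.106,0),[0,1]))
E
time python3 fit.py
```

```text
hub (array([ 0.4953108 , -0.11082516, 13.5       ]), np.float64(-50.35090637207031), np.float32(-46.098778))
sq (array([ 0.49377392, -0.1107886 , 13.5       ]), np.float64(-68.82017517089844), np.float32(-59.066967))
hub (array([ 0.49531791, -0.11105382, 12.90951488]), np.float64(-50.373008728027344), np.float32(-46.098778))
sq (array([ 0.49372678, -0.11086949, 12.68548018]), np.float64(-68.80268859863281), np.float32(-59.066967))
fl (array([ 0.49364941, -0.10639705, 13.5       ]), np.float64(-476.5391540527344), np.float32(-455.46375))
side sq0 (array([ 0.49384193, -0.10962417, 13.5       ]), np.float64(-198.03562927246094), np.float32(-179.31757)) (array([ 0.49389493, -0.10975216, 13.5060198 ]), np.float64(-197.97817993164062), np.float32(-179.31757))
fl0 (array([ 0.49538164, -0.104794  ,  0.        ]), np.float64(-1412.623291015625), np.float32(-1381.5983))
top sq0 (array([ 0.49127084, -0.10618166, 13.5       ]), np.float64(-203.76820373535156), np.float32(-117.06436)) (array([ 0.49126323, -0.10624499, 13.50208598]), np.float64(-203.71351623535156), np.float32(-117.06436))
fl0 (array([ 0.49618721, -0.1006702 ,  0.        ]), np.float64(-1469.7012939453125), np.float32(-1021.7946))
real	0m13.207s
user	0m13.607s
sys	0m0.104s
```

```bash
python3 - <<'E'
from h import *
c=np.load("c0.npz")
s=(.4981,-.1049)
overlay("top",c["T"],[("box",s,13.5,.018,.156,.176),("circ",s,.026,.156)],160,215,40,40,16,"pics/ov2.png")
E
```

```text
(no output)
```

View pics/ov2.png

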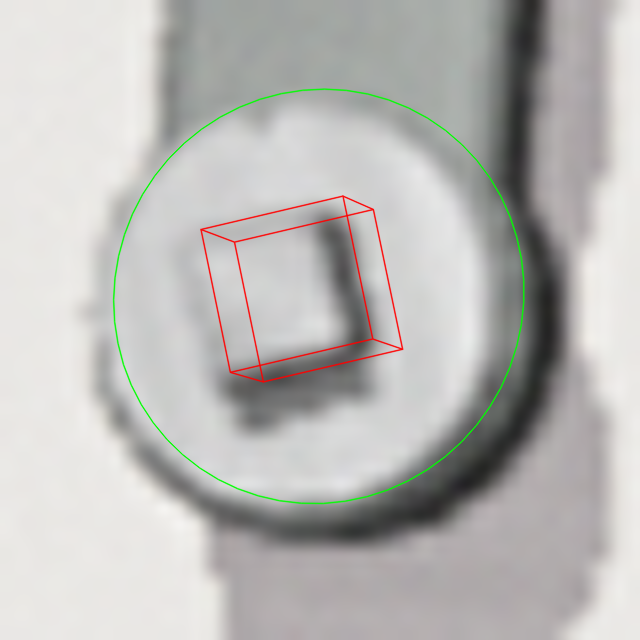

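```bash
python3 -m jog '-0.0023 0.0004 0.015 0 0 0 0;-0.0023 0.0004 0.0275 0 0 0 0;-0.0023 0.0004 0.0275 0 0 0 0'; python3 - <<'E'
from h import *
T,d=capture('top');S,e=capture('side');np.savez('c3.npz',T=T,dt=d,S=S,ds=e)
tgt([.4958,-.1049,.2075],-76.5)
h=(.4958,-.1049); s=(.4958,-.1049)
overlay("side",S,[("box",h,13.5,.034,.179,.227),("box",s,13.5,.018,.156,.176),("circ",s,.026,.156)],180,115,60,60,10,"pics/ov3.png")
E
```

```text
time_s: 6.7
position: [0.4949, -0.105, 0.2063]
tcp_rot: [[0.233, -0.973, -0.003], [-0.973, -0.233, 0.001], [-0.002, 0.002, -1.0]]
force: [0.3, 1.0, -1.8]
opening: 0.389
t 6.8 pos [ 0.4959 -0.1052  0.2075] yaw -76.52 F [-0.32  0.29 -1.53] M [0.008 0.044 0.006] op 0.389
shift [-0.0003  0.     -0.    ] turn [ 0.    0.   -0.02]
```

View pics/ov3.png

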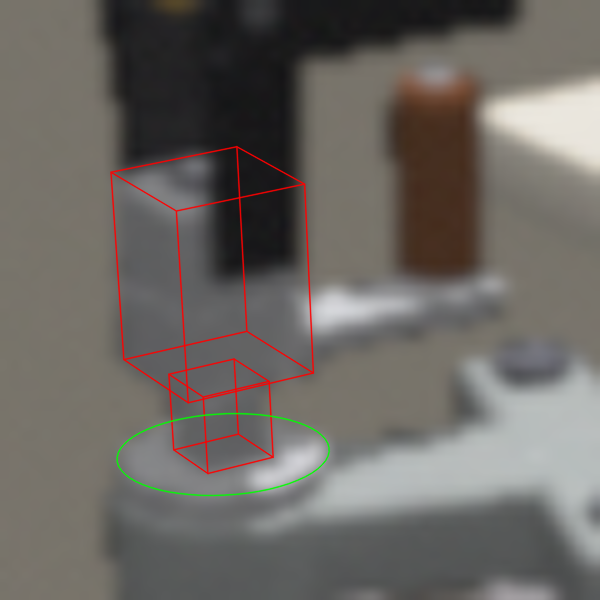

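```bash
python3 -m jog '0 0 0.002 0 0 0 0;0 0 0.004 0 0 0 0;0 0 0.004 0 0 0 0'; python3 -c "
from h import *
tgt([.4958,-.1049,.2035],-76.5)"
```

```text
time_s: 7.18
position: [0.4956, -0.1046, 0.2036]
tcp_rot: [[0.234, -0.972, -0.0], [-0.972, -0.234, 0.0], [-0.0, 0.0, -1.0]]
force: [0.1, 0.1, -2.4]
opening: 0.391
t 7.175 pos [ 0.4956 -0.1046  0.2036] yaw -76.47 F [ 0.05  0.14 -2.41] M [-0.06   0.029  0.024] op 0.391
shift [ 0.0003 -0.0001  0.0001] turn [0.   0.   0.03]
```

```bash
python3 -m jog '0 0 0.001 0 0 0 0;0 0 0.002 0 0 0 0;0 0 0.002 0 0 0 0'; python3 -m jog '0 0 0.001 0 0 0 0;0 0 0.002 0 0 0 0;0 0 0.002 0 0 0 0'; python3 -c "
from h import *
tgt([.4958,-.1049,.2035],-76.5)"
```

```text
time_s: 7.55
position: [0.4958, -0.1043, 0.2019]
tcp_rot: [[0.234, -0.972, 0.0], [-0.972, -0.234, 0.001], [-0.0, -0.001, -1.0]]
force: [0.2, 1.2, 1.8]
opening: 0.386
time_s: 7.92
position: [0.4956, -0.1039, 0.1994]
tcp_rot: [[0.234, -0.972, 0.0], [-0.972, -0.234, 0.001], [-0.001, -0.001, -1.0]]
force: [0.4, 4.3, -0.6]
opening: 0.387
t 7.925 pos [ 0.4956 -0.1039  0.1994] yaw -76.5 F [ 0.38  4.34 -0.64] M [ 0.736 -0.06   0.022] op 0.387
shift [ 0.001   0.0001 -0.0041] turn [-0.03  0.08  0.  ]
```

```bash
python3 -m jog '-0.0013 -0.0003 0 0 0 0 0;-0.0013 -0.0003 0.003 0 0 0 0;-0.0013 -0.0003 0.003 0 0 0 0'; python3 -c "
from h import *
tgt([.4958,-.1049,.2035],-76.5)"
```

```text
time_s: 8.3
position: [0.4957, -0.1035, 0.196]
tcp_rot: [[0.234, -0.972, -0.0], [-0.972, -0.234, -0.0], [0.0, 0.0, -1.0]]
force: [1.1, 0.4, -3.1]
opening: 0.386
t 8.3 pos [ 0.4957 -0.1035  0.196 ] yaw -76.48 F [ 1.15  0.42 -3.13] M [ 0.166 -0.061  0.044] op 0.386
shift [ 0.0014  0.0002 -0.0075] turn [ 0.02 -0.01  0.02]
```

```bash
python3 -m jog '0 0 0.003 0 0 0 0;0 0 0.006 0 0 0 0;0 0 0.009 0 0 0 0;0 0 0.0105 0 0 0 0;0 0 0.0105 0 0 0 0'; python3 -c "
from h import *
tgt([.4958,-.1049,.2035],-76.5)"
```

```text
time_s: 8.93
position: [0.4957, -0.1034, 0.1859]
tcp_rot: [[0.234, -0.972, -0.0], [-0.972, -0.234, -0.0], [0.0, 0.0, -1.0]]
force: [1.1, 0.9, -2.8]
opening: 0.39
t 8.925 pos [ 0.4957 -0.1034  0.1859] yaw -76.48 F [ 1.12  0.88 -2.82] M [ 0.087 -0.139  0.009] op 0.39
shift [ 0.0014  0.0003 -0.0176] turn [ 0.   -0.01  0.02]
```

```bash
python3 -m jog '0 0 0.0008 0 0 0 0;0 0 0.0016 0 0 0 0;0 0 0.0016 0 0 0 0'; python3 -m jog '0 0 0.0008 0 0 0 0;0 0 0.0016 0 0 0 0;0 0 0.0016 0 0 0 0';python3 -c "
from h import *
tgt([.4958,-.1049,.2035],-76.5)"
```

```text
time_s: 9.3
position: [0.4957, -0.1034, 0.1845]
tcp_rot: [[0.234, -0.972, 0.0], [-0.972, -0.234, -0.0], [0.0, -0.0, -1.0]]
force: [-0.1, 0.0, -2.6]
opening: 0.39
time_s: 9.68
position: [0.4958, -0.1034, 0.1843]
tcp_rot: [[0.234, -0.972, 0.001], [-0.972, -0.234, -0.001], [0.001, -0.001, -1.0]]
force: [-2.3, 1.2, 8.2]
opening: 0.388
t 9.675 pos [ 0.4958 -0.1034  0.1843] yaw -76.46 F [-2.34  1.22  8.16] M [0.223 0.444 0.007] op 0.388
shift [ 0.0015  0.0004 -0.0192] turn [-0.04 -0.05  0.04]
```

```bash
python3 -m jog '0 0 -0.0014 0 0 0 0;0 0 -0.0014 0 0 0 1;0 0 -0.0014 0 0 0 1;0 0 -0.0014 0 0 0 1;0 0 -0.0014 0 0 0 1;0 0 -0.03 0 0 0 1;0 0 -0.068 0 0 0 1;0 0 -0.068 0 0 0 1'; python3 - <<'E'
from h import *
T,d=capture('top');S,e=capture('side');np.savez('c4.npz',T=T,dt=d,S=S,ds=e)
tgt([.5589,-.0882,.252],-76.5)
h=(.4957,-.1034)
overlay("side",S,[("box",h,13.5,.034,.156,.204),("circ",(.5589,-.0882),.012,.218),("circ",h,.026,.156)],170,90,75,75,8,"pics/ov4.png")
up(T,100,160,150,130,5,'pics/b4t.png')
E
```

```text
time_s: 10.68
position: [0.4977, -0.1042, 0.2536]
tcp_rot: [[0.234, -0.972, 0.006], [-0.972, -0.234, -0.003], [0.004, -0.006, -1.0]]
force: [0.3, -1.2, 0.9]
opening: 0.989
t 10.775 pos [ 0.4954 -0.1032  0.2507] yaw -76.47 F [-0.36 -0.27  0.35] M [-0.012  0.022  0.009] op 0.995
shift [ 0.0002 -0.0652 -0.0013] turn [ 0.   -0.    0.03]
```

View pics/ov4.png

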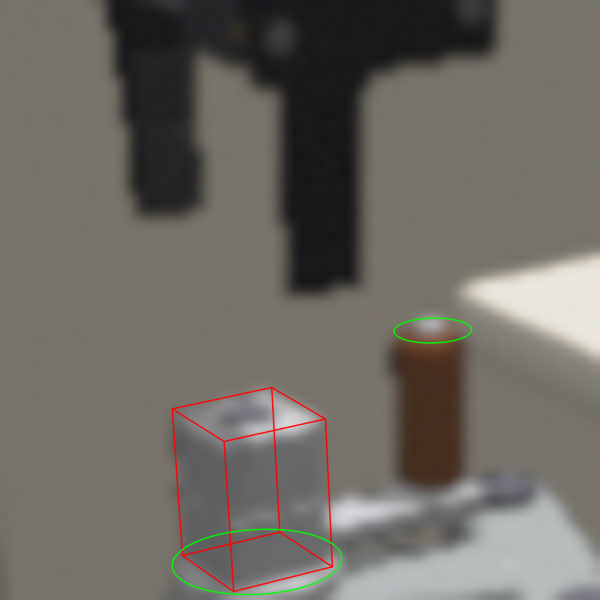

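View pics/b4t.png

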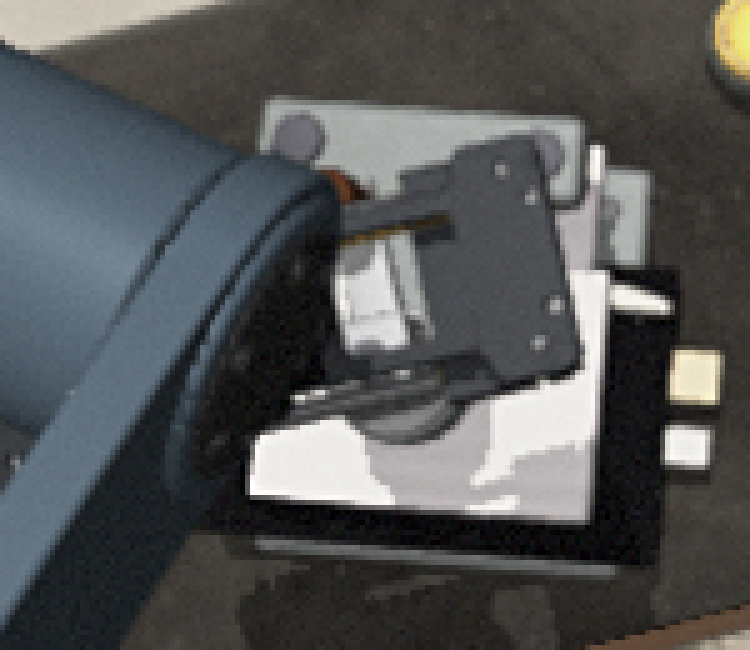

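```bash
python3 -m jog '0 -0.033 0 0 0 0 1;0 -0.0652 0 0 0 0 1;0 -0.0652 0 0 0 0 1;0 -0.0652 0.02 0 0 0 1;0 -0.0652 0.042 0 0 0 1;0 -0.0652 0.0627 0 0 0 1;0 -0.0652 0.0627 0 0 0 1'; python3 - <<'E'
from h import *
S,e=capture('side')
tgt([.5589,-.0882,.188],-76.5)
up(S,170,70,85,95,6,'pics/b5.png')
E
```

```text
time_s: 11.65
position: [0.556, -0.0874, 0.1856]
tcp_rot: [[0.234, -0.972, -0.007], [-0.972, -0.234, 0.002], [-0.004, 0.006, -1.0]]
force: [0.4, -0.1, -0.3]
opening: 1.001
t 11.7 pos [ 0.5573 -0.0878  0.1869] yaw -76.49 F [ 0.05  0.42 -0.47] M [-0.002 -0.004  0.016] op 1.001
shift [ 0.0007 -0.0015 -0.0011] turn [0.2  0.12 0.01]
```

View pics/b5.png

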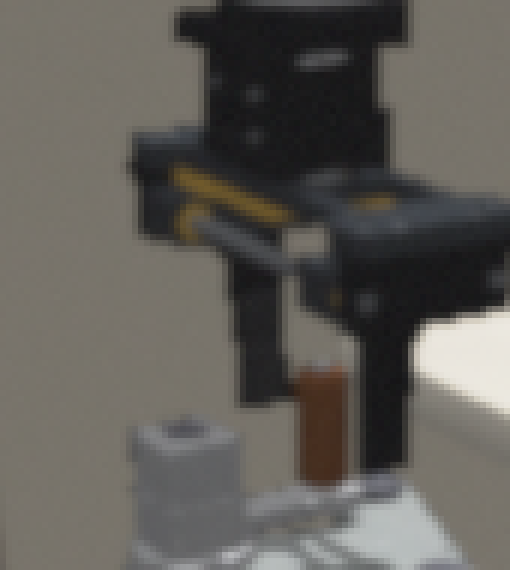

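```bash
python3 -m jog '0 0 0 0 0 0 0;0 0 0 0 0 0 0;0 0 0 0 0 0 0;0 0 0 0 0 0 0;0 0 0 0 0 0 0;0 0 0 0 0 0 0'; python3 - <<'E'
from h import *
tgt([.5589,-.0882,.188],-76.5)
E
```

```text
time_s: 12.45
position: [0.5591, -0.0881, 0.1881]
tcp_rot: [[0.234, -0.972, -0.0], [-0.972, -0.234, 0.0], [-0.0, 0.0, -1.0]]
force: [0.1, 0.3, -0.9]
opening: 0.399
t 12.45 pos [ 0.5591 -0.0881  0.1881] yaw -76.48 F [ 0.11  0.3  -0.93] M [-0.029  0.008  0.02 ] op 0.399
shift [0.0001 0.0002 0.0001] turn [0.   0.   0.02]
```

```bash
python3 -m jog '0 0 0 0 0 0 0;0 0 0 0 0 0 0;0 0 0 0 0 0 0;0 0 0 0 0 0 0'; python3 - <<'E'
from h import *
S,e=capture('side')
tgt([.5589,-.0882,.188],-76.5)
up(S,170,70,85,95,6,'pics/b6.png')
E
```

```text
time_s: 12.95
position: [0.5591, -0.088, 0.1881]
tcp_rot: [[0.234, -0.972, 0.0], [-0.972, -0.234, 0.0], [-0.0, -0.0, -1.0]]
force: [0.2, -0.1, -1.4]
opening: 0.269
t 13.0 pos [ 0.559  -0.088   0.1881] yaw -76.48 F [ 0.27  1.01 -0.32] M [ 0.091 -0.062 -0.05 ] op 0.267
shift [0.0001 0.0002 0.0001] turn [0.   0.   0.02]
```

View pics/b6.png

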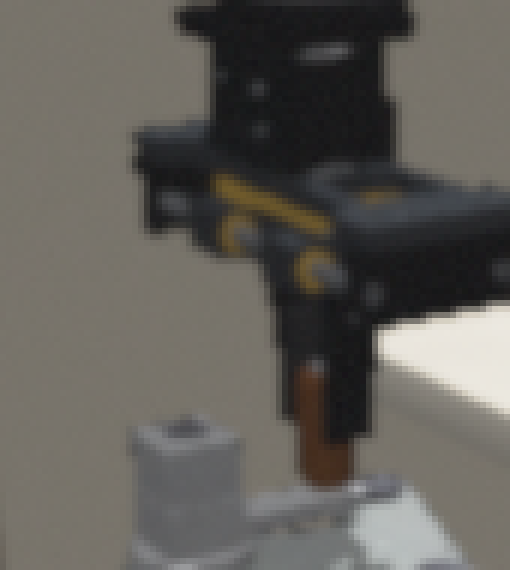

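```bash
cat >> h.py <<'E'
def feel(c=(.4957,-.1034)):
    s=read_state(); d=s["position"][:2]-np.array(c); a=np.arctan2(d[1],d[0]); F=s["force"]
    er=np.array([np.cos(a),np.sin(a)]); cw=np.array([np.sin(a),-np.cos(a)])
    print("t",round(s["time_s"],2),"pos",s["position"].round(4),"r",np.hypot(*d).round(4),"ang",np.degrees(a).round(1),"Fradial(out)",(F[:2]@er).round(2),"Fcw",(F[:2]@cw).round(2),"Fz",F[2].round(2),"op",round(s["opening"],3))
E
python3 -m jog '0.0127 0.0012 0 0 0 0 0;0.0249 0.0049 0 0 0 0 0;0.0361 0.011 0 0 0 0 0;0.046 0.019 0 0 0 0 0;0.046 0.019 0 0 0 0 0';python3 -c "
from h import *
feel()"
```

```text
time_s: 13.62
position: [0.5504, -0.1385, 0.188]
tcp_rot: [[0.232, -0.973, -0.001], [-0.973, -0.232, -0.0], [-0.0, 0.001, -1.0]]
force: [0.2, 2.9, 0.0]
opening: 0.27
t 13.62 pos [ 0.5504 -0.1385  0.188 ] r 0.065 ang -32.7 Fradial(out) -1.43 Fcw -2.54 Fz 0.01 op 0.27
```

```bash
python3 -m jog '0.008 0.0099 0 0 0 0 0;0.0141 0.0211 0 0 0 0 0;0.0178 0.0333 0 0 0 0 0;0.019 0.046 0 0 0 0 0';python3 -c "
from h import *
feel()"; python3 -m jog '-0.0012 0.0127 0 0 0 0 0;-0.0049 0.0249 0 0 0 0 0;-0.011 0.0361 0 0 0 0 0;-0.019 0.046 0 0 0 0 0;-0.0289 0.054 0 0 0 0 0;-0.0401 0.0601 0 0 0 0 0;-0.0523 0.0638 0 0 0 0 0;-0.065 0.065 0 0 0 0 0';python3 -c "
from h import *
feel()"
```

```text
time_s: 14.12
position: [0.5101, -0.1663, 0.188]
tcp_rot: [[0.233, -0.972, -0.0], [-0.972, -0.233, 0.001], [-0.001, -0.0, -1.0]]
force: [1.4, 5.2, -0.4]
opening: 0.266
t 14.12 pos [ 0.5101 -0.1663  0.188 ] r 0.0646 ang -77.1 Fradial(out) -4.8 Fcw -2.56 Fz -0.41 op 0.266
time_s: 15.12
position: [0.4334, -0.1198, 0.1885]
tcp_rot: [[0.234, -0.972, 0.003], [-0.972, -0.234, -0.004], [0.004, -0.002, -1.0]]
force: [5.8, -1.9, -4.4]
opening: 0.268
t 15.12 pos [ 0.4334 -0.1198  0.1885] r 0.0644 ang -165.3 Fradial(out) -5.09 Fcw -3.34 Fz -4.45 op 0.268
```

```bash
python3 -m jog '-0.0004 -0.0005 0.0003 0 0 0 0;-0.0004 -0.0005 0.0003 0 0 0 0';python3 -c "
from h import *
feel()"
```

```text
time_s: 15.38
position: [0.433, -0.1184, 0.1881]
tcp_rot: [[0.235, -0.972, -0.0], [-0.972, -0.235, -0.001], [0.001, 0.001, -1.0]]
force: [1.4, -0.6, -0.7]
opening: 0.266
t 15.38 pos [ 0.433  -0.1184  0.1881] r 0.0645 ang -166.5 Fradial(out) -1.24 Fcw -0.95 Fz -0.67 op 0.266
```

```bash
python3 -m jog '-0.0127 -0.0012 0 0 0 0 0;-0.0249 -0.0049 0 0 0 0 0;-0.0361 -0.011 0 0 0 0 0;-0.046 -0.019 0 0 0 0 0;-0.054 -0.0289 0 0 0 0 0;-0.0601 -0.0401 0 0 0 0 0;-0.0638 -0.0523 0 0 0 0 0;-0.065 -0.065 0 0 0 0 0';python3 -c "
from h import *
feel()"
```

```text
time_s: 16.38
position: [0.4812, -0.0389, 0.1878]
tcp_rot: [[0.234, -0.972, -0.002], [-0.972, -0.234, 0.0], [-0.001, 0.002, -1.0]]
force: [-2.2, -3.5, 2.9]
opening: 0.268
t 16.38 pos [ 0.4812 -0.0389  0.1878] r 0.0661 ang 102.7 Fradial(out) -2.91 Fcw -2.9 Fz 2.9 op 0.268
```

```bash
python3 -m jog '0.0012 -0.0127 0 0 0 0 0;0.0049 -0.0249 0 0 0 0 0;0.011 -0.0361 0 0 0 0 0;0.019 -0.046 0 0 0 0 0;0.0289 -0.054 0 0 0 0 0;0.0401 -0.0601 0 0 0 0 0;0.0523 -0.0638 0 0 0 0 0;0.065 -0.065 0 0 0 0 0';python3 -c "
from h import *
feel()
S,e=capture('side');up(S,130,40,140,130,5,'pics/w1.png')"
```

```text
time_s: 17.38
position: [0.5599, -0.0882, 0.1877]
tcp_rot: [[0.234, -0.972, 0.0], [-0.972, -0.234, 0.001], [-0.0, -0.0, -1.0]]
force: [-1.6, 2.6, 2.7]
opening: 0.266
t 17.38 pos [ 0.5599 -0.0882  0.1877] r 0.066 ang 13.3 Fradial(out) -0.91 Fcw -2.92 Fz 2.69 op 0.266
```

View pics/w1.png

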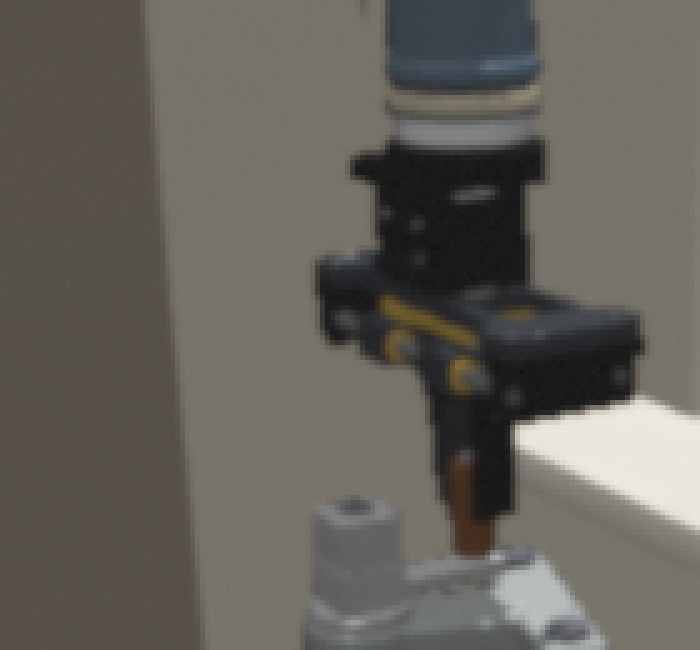

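```bash
python3 -m jog '0.0127 0.0012 0 0 0 0 0;0.0249 0.0049 0 0 0 0 0;0.0361 0.011 0 0 0 0 0;0.046 0.019 0 0 0 0 0;0.054 0.0289 0 0 0 0 0;0.0601 0.0401 0 0 0 0 0;0.0638 0.0523 0 0 0 0 0;0.065 0.065 0 0 0 0 0';python3 -c "
from h import *
feel()";python3 -m jog '-0.0012 0.0127 0 0 0 0 0;-0.0049 0.0249 0 0 0 0 0;-0.011 0.0361 0 0 0 0 0;-0.019 0.046 0 0 0 0 0;-0.0289 0.054 0 0 0 0 0;-0.0401 0.0601 0 0 0 0 0;-0.0523 0.0638 0 0 0 0 0;-0.065 0.065 0 0 0 0 0';python3 -c "
from h import *
feel()"
```

```text
time_s: 18.42
position: [0.511, -0.1662, 0.1879]
tcp_rot: [[0.233, -0.972, 0.001], [-0.972, -0.233, 0.0], [-0.0, -0.001, -1.0]]
force: [2.6, 4.6, 0.2]
opening: 0.262
t 18.43 pos [ 0.511  -0.1662  0.1879] r 0.0646 ang -76.3 Fradial(out) -3.83 Fcw -3.6 Fz 0.23 op 0.262
time_s: 19.42
position: [0.4328, -0.118, 0.188]
tcp_rot: [[0.234, -0.972, 0.0], [-0.972, -0.234, -0.002], [0.002, 0.0, -1.0]]
force: [3.3, -2.1, -0.9]
opening: 0.269
t 19.43 pos [ 0.4328 -0.118   0.188 ] r 0.0646 ang -166.9 Fradial(out) -2.73 Fcw -2.79 Fz -0.87 op 0.269
```

```bash
python3 -m jog '-0.0127 -0.0012 0 0 0 0 0;-0.0249 -0.0049 0 0 0 0 0;-0.0361 -0.011 0 0 0 0 0;-0.046 -0.019 0 0 0 0 0;-0.054 -0.029 0 0 0 0 0;-0.0601 -0.0402 0 0 0 0 0;-0.0637 -0.0524 0 0 0 0 0;-0.0648 -0.0651 0 0 0 0 0';python3 -c "
from h import *
feel()";python3 -m jog '0.0012 -0.0127 0 0 0 0 0;0.0049 -0.0249 0 0 0 0 0;0.011 -0.036 0 0 0 0 0;0.019 -0.0459 0 0 0 0 0;0.0288 -0.0539 0 0 0 0 0;0.04 -0.0599 0 0 0 0 0;0.0522 -0.0636 0 0 0 0 0;0.0648 -0.0647 0 0 0 0 0';python3 -c "
from h import *
feel()
S,e=capture('side');up(S,130,100,140,130,5,'pics/w2.png')"
```

```text
time_s: 20.42
position: [0.4812, -0.039, 0.1877]
tcp_rot: [[0.234, -0.972, -0.002], [-0.972, -0.234, 0.001], [-0.001, 0.002, -1.0]]
force: [-2.6, -2.9, 4.0]
opening: 0.268
t 20.43 pos [ 0.4812 -0.039   0.1877] r 0.066 ang 102.7 Fradial(out) -2.24 Fcw -3.18 Fz 4.03 op 0.268
time_s: 21.42
position: [0.5599, -0.0883, 0.1878]
tcp_rot: [[0.233, -0.972, 0.001], [-0.972, -0.233, 0.0], [-0.0, -0.001, -1.0]]
force: [-0.9, 1.6, 2.8]
opening: 0.267
t 21.43 pos [ 0.5599 -0.0883  0.1878] r 0.0659 ang 13.2 Fradial(out) -0.49 Fcw -1.75 Fz 2.81 op 0.267
```

View pics/w2.png

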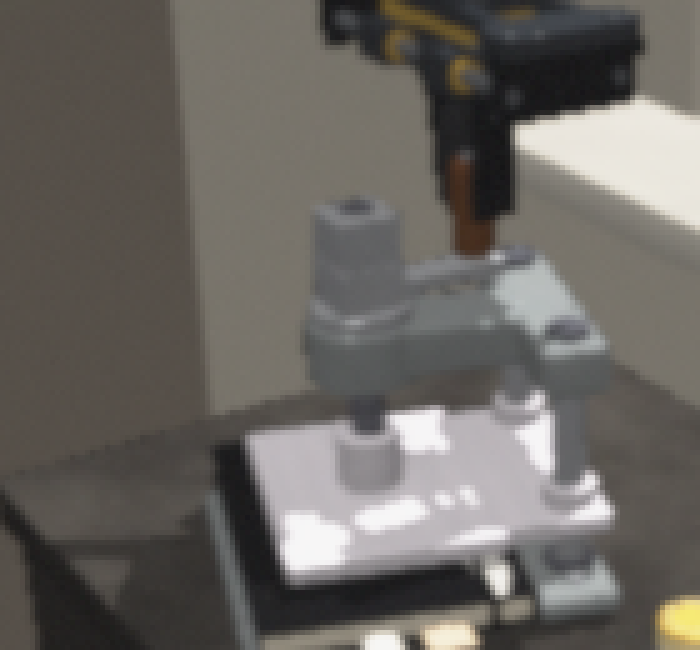

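```bash
python3 -m jog '0.0126 0.0012 0 0 0 0 0;0.0248 0.0049 0 0 0 0 0;0.036 0.011 0 0 0 0 0;0.0458 0.019 0 0 0 0 0;0.0538 0.0288 0 0 0 0 0;0.0598 0.04 0 0 0 0 0;0.0634 0.0522 0 0 0 0 0;0.0646 0.0648 0 0 0 0 0';python3 - <<'E'
from h import *
feel()
S,e=capture('side');np.savez('c5.npz',S=S,ds=e);X=cloud('side',e);c0=np.load('c0.npz');X0=cloud('side',c0['ds'])
up(S,160,150,110,90,7,'pics/w3.png')
for nm,Y in(("start",X0),("now",X)):
    m=(Y[...,0]>.44)&(Y[...,0]<.56)&(Y[...,1]>-.17)&(Y[...,1]<-.04)&(Y[...,2]>.02)&(Y[...,2]<.1)
    h,b=np.histogram(Y[m][:,2],bins=np.arange(.02,.101,.002)); print(nm,[(round(float(b[i]),3),int(h[i])) for i in range(len(h)) if h[i]>15])
    m=(Y[...,0]>.41)&(Y[...,0]<.6)&(Y[...,1]>-.22)&(Y[...,1]<-.17)&(Y[...,2]>.005)&(Y[...,2]<.1)
    h,b=np.histogram(Y[m][:,2],bins=np.arange(.004,.101,.002)); print(nm,[(round(float(b[i]),3),int(h[i])) for i in range(len(h)) if h[i]>8])
E
```

```text
time_s: 22.48
position: [0.5109, -0.1661, 0.1879]
tcp_rot: [[0.234, -0.972, 0.001], [-0.972, -0.234, -0.0], [0.001, -0.001, -1.0]]
force: [3.0, 4.4, 1.9]
opening: 0.269
t 22.48 pos [ 0.5109 -0.1661  0.1879] r 0.0645 ang -76.4 Fradial(out) -3.56 Fcw -3.92 Fz 1.89 op 0.269
start [(0.034, 191), (0.036, 224), (0.072, 90), (0.074, 670), (0.076, 136)]
start [(0.006, 11), (0.008, 11), (0.01, 12), (0.012, 13), (0.014, 16), (0.016, 32), (0.018, 56), (0.02, 72), (0.022, 47), (0.024, 69), (0.026, 58), (0.028, 38), (0.03, 43), (0.032, 18), (0.034, 226), (0.036, 209), (0.064, 32), (0.066, 50), (0.068, 38), (0.07, 56), (0.072, 62), (0.074, 95), (0.076, 25)]
now [(0.034, 29), (0.036, 21), (0.05, 144), (0.052, 693), (0.054, 81), (0.082, 33)]
now [(0.006, 11), (0.008, 10), (0.01, 12), (0.012, 20), (0.014, 12), (0.016, 20), (0.018, 65), (0.02, 69), (0.022, 44), (0.024, 66), (0.026, 71), (0.028, 45), (0.03, 31), (0.032, 28), (0.034, 207), (0.036, 219), (0.038, 9), (0.04, 10), (0.042, 29), (0.044, 43), (0.046, 47), (0.048, 52), (0.05, 59), (0.052, 84), (0.054, 18)]
```

View pics/w3.png

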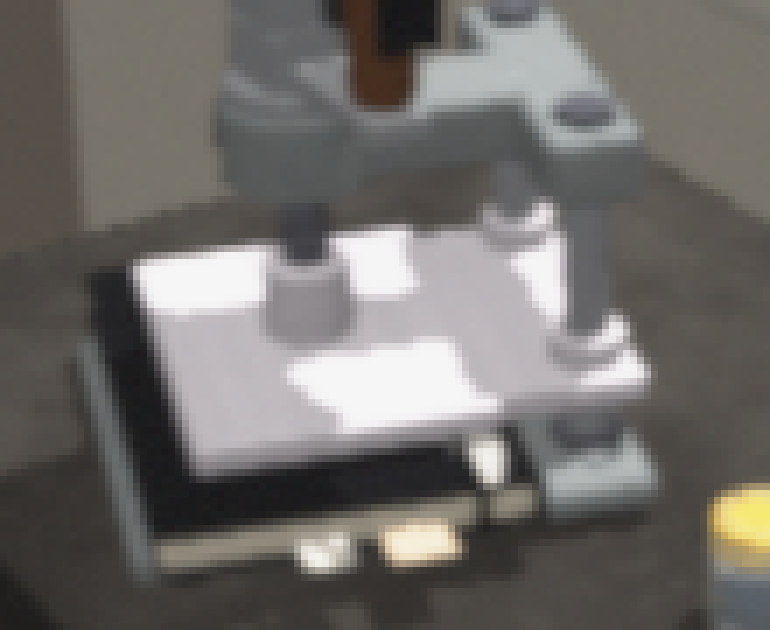

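```bash
python3 -m jog '-0.0012 0.0126 0 0 0 0 0;-0.0049 0.0248 0 0 0 0 0;-0.011 0.036 0 0 0 0 0;-0.019 0.0458 0 0 0 0 0';python3 -c "
from h import *
feel()"
python3 -m jog '-0.0099 0.008 0 0 0 0 0;-0.0211 0.0141 0 0 0 0 0;-0.0333 0.0177 0 0 0 0 0;-0.0459 0.0189 0 0 0 0 0'; python3 - <<'E'
from h import *
feel()
S,e=capture('side');X=cloud('side',e)
def edge(Y):
    m=(Y[...,0]>.44)&(Y[...,0]<.56)&(Y[...,1]>-.17)&(Y[...,1]<-.04)&(Y[...,2]>.04)&(Y[...,2]<.08)
    return np.median(Y[m][:,2])
print(edge(X))
up(S,160,170,110,70,7,'pics/w4.png')
# vertical scan down the front/right platen edge
for u in(192,200,210,220):
    print(u,[(v,X[v,u].round(3).tolist()) for v in range(206,226,1)][::1])
E
```

```text
time_s: 23.02
position: [0.4619, -0.1581, 0.188]
tcp_rot: [[0.234, -0.972, 0.001], [-0.972, -0.234, -0.001], [0.001, -0.001, -1.0]]
force: [3.5, 0.1, -0.1]
opening: 0.265
t 23.02 pos [ 0.4619 -0.1581  0.188 ] r 0.0643 ang -121.7 Fradial(out) -1.92 Fcw -2.95 Fz -0.13 op 0.265
time_s: 23.52
position: [0.4326, -0.117, 0.1879]
tcp_rot: [[0.234, -0.972, -0.001], [-0.972, -0.234, -0.001], [0.0, 0.001, -1.0]]
force: [1.6, -2.4, 1.0]
opening: 0.264
t 23.52 pos [ 0.4326 -0.117   0.1879] r 0.0646 ang -167.8 Fradial(out) -1.11 Fcw -2.67 Fz 1.04 op 0.264
0.05043185351173735
192 [(206, [0.456, -0.136, 0.05]), (207, [0.456, -0.138, 0.048]), (208, [0.454, -0.146, 0.05]), (209, [0.453, -0.153, 0.051]), (210, [0.452, -0.157, 0.051]), (211, [0.451, -0.16, 0.05]), (212, [0.45, -0.165, 0.05]), (213, [0.449, -0.169, 0.05]), (214, [0.448, -0.174, 0.05]), (215, [0.447, -0.175, 0.048]), (216, [0.447, -0.176, 0.046]), (217, [0.446, -0.177, 0.043]), (218, [0.448, -0.168, 0.035]), (219, [0.446, -0.176, 0.037]), (220, [0.445, -0.18, 0.037]), (221, [0.444, -0.185, 0.037]), (222, [0.443, -0.187, 0.036]), (223, [0
[... 1231 characters left out ...]
483, -0.205, 0.035]), (224, [0.484, -0.199, 0.028]), (225, [0.484, -0.201, 0.027])]
220 [(206, [0.521, -0.163, 0.051]), (207, [0.52, -0.166, 0.05]), (208, [0.519, -0.17, 0.05]), (209, [0.517, -0.178, 0.052]), (210, [0.516, -0.179, 0.049]), (211, [0.516, -0.179, 0.047]), (212, [0.516, -0.18, 0.045]), (213, [0.516, -0.179, 0.041]), (214, [0.517, -0.176, 0.036]), (215, [0.515, -0.182, 0.037]), (216, [0.514, -0.185, 0.036]), (217, [0.512, -0.19, 0.037]), (218, [0.511, -0.193, 0.036]), (219, [0.51, -0.199, 0.037]), (220, [0.509, -0.202, 0.036]), (221, [0.507, -0.209, 0.038]), (222, [0.508, -0.205, 0.032]), (223, [0.507, -0.205, 0.03]), (224, [0.508, -0.204, 0.026]), (225, [0.507, -0.205, 0.024])]
```

View pics/w4.png

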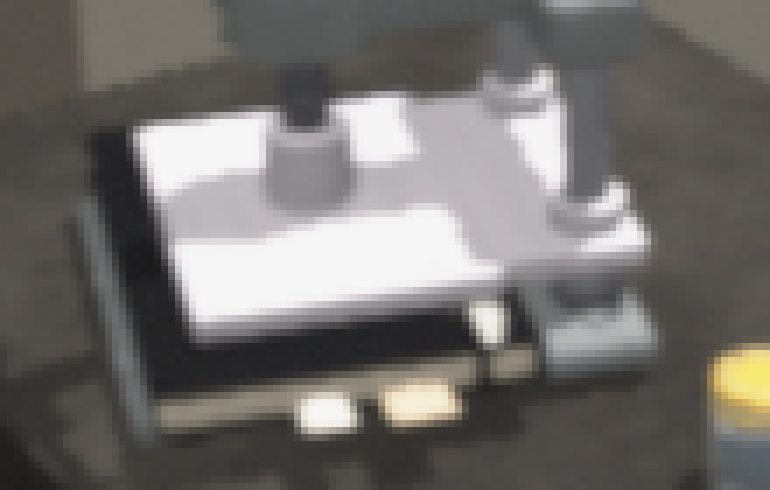

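```bash
python3 -m jog '-0.0127 -0.0012 0 0 0 0 0;-0.0249 -0.0049 0 0 0 0 0;-0.0361 -0.011 0 0 0 0 0;-0.046 -0.019 0 0 0 0 0';python3 -c "
from h import *
feel()
S,e=capture('side');X=cloud('side',e)
Y=X;m=(Y[...,0]>.44)&(Y[...,0]<.56)&(Y[...,1]>-.17)&(Y[...,1]<-.04)&(Y[...,2]>.04)&(Y[...,2]<.08);print(np.median(Y[m][:,2]))
for u in(192,200,210,220):print(u,X[206:222,u,2].round(3))
"

```

```text
time_s: 24.08
position: [0.4411, -0.0675, 0.1878]
tcp_rot: [[0.234, -0.972, -0.0], [-0.972, -0.234, -0.0], [-0.0, 0.0, -1.0]]
force: [0.8, -3.9, 3.3]
opening: 0.264
t 24.07 pos [ 0.4411 -0.0675  0.1878] r 0.0653 ang 146.7 Fradial(out) -2.78 Fcw -2.79 Fz 3.28 op 0.264
0.04921579379541903
192 [0.049 0.049 0.049 0.048 0.049 0.05  0.048 0.048 0.05  0.048 0.045 0.041
 0.039 0.037 0.036 0.036]
200 [0.049 0.049 0.049 0.049 0.048 0.048 0.05  0.05  0.048 0.045 0.041 0.038
 0.037 0.036 0.037 0.036]
210 [0.049 0.05  0.05  0.05  0.048 0.049 0.05  0.045 0.043 0.039 0.036 0.036
 0.037 0.036 0.036 0.037]
220 [0.051 0.049 0.049 0.049 0.05  0.047 0.043 0.041 0.037 0.035 0.036 0.036
 0.036 0.036 0.036 0.035]
```

```bash
python3 -m jog '-0.008 -0.0099 0 0 0 0 0;-0.0141 -0.0211 0 0 0 0 0';python3 -c "
from h import *
feel()"; python3 -m jog '-0.0026 -0.0061 0 0 0 0 0;-0.0037 -0.0122 0 0 0 0 0';python3 -c "
from h import *
feel()"

```

```text
time_s: 24.38
position: [0.4584, -0.0493, 0.1878]
tcp_rot: [[0.234, -0.972, -0.001], [-0.972, -0.234, -0.0], [-0.0, 0.001, -1.0]]
force: [-2.4, -4.5, 2.6]
opening: 0.264
t 24.38 pos [ 0.4584 -0.0493  0.1878] r 0.0657 ang 124.6 Fradial(out) -2.35 Fcw -4.52 Fz 2.56 op 0.264
time_s: 24.62
position: [0.4677, -0.0437, 0.1876]
tcp_rot: [[0.236, -0.972, -0.005], [-0.972, -0.236, -0.002], [0.0, 0.005, -1.0]]
force: [-7.0, -5.9, 6.1]
opening: 0.267
t 24.62 pos [ 0.4677 -0.0437  0.1876] r 0.0659 ang 115.2 Fradial(out) -2.41 Fcw -8.82 Fz 6.1 op 0.267
```

```bash
python3 -m jog '0 0 0 0 0 0 0;0 0 0 0 0 0 0';python3 -c "
from h import *
feel()
s=read_state();print(s['moment'])
feel()"

```

```text
time_s: 24.88
position: [0.4672, -0.0439, 0.1876]
tcp_rot: [[0.235, -0.972, -0.006], [-0.972, -0.235, -0.002], [0.0, 0.006, -1.0]]
force: [-6.5, -5.9, 6.7]
opening: 0.266
t 24.88 pos [ 0.4672 -0.0439  0.1876] r 0.0659 ang 115.6 Fradial(out) -2.57 Fcw -8.39 Fz 6.71 op 0.266
[-1.28996549  1.12557052  0.02617098]
t 24.88 pos [ 0.4672 -0.0439  0.1876] r 0.0659 ang 115.6 Fradial(out) -2.57 Fcw -8.39 Fz 6.71 op 0.266
```

```bash
python3 -m jog '-0.0002 -0.002 -0.0003 0 0 0 0;-0.0003 -0.0036 -0.0003 0 0 0 0;-0.0003 -0.0036 -0.0003 0 0 0 0';python3 -c "
from h import *
feel()"

```

```text
time_s: 25.25
position: [0.4697, -0.0428, 0.1876]
tcp_rot: [[0.235, -0.972, -0.008], [-0.972, -0.235, -0.001], [-0.0, 0.008, -1.0]]
force: [-7.3, -5.4, 5.3]
opening: 0.266
t 25.25 pos [ 0.4697 -0.0428  0.1876] r 0.066 ang 113.2 Fradial(out) -2.11 Fcw -8.82 Fz 5.27 op 0.266
```

```bash
python3 -m jog '0 -0.001 0 0 0 0 0;0.0001 -0.0018 0 0 0 0 0;0.0001 -0.0018 0 0 0 0 0';python3 -c "
from h import *
feel()"; python3 -m jog '0 0 0 0 0 0 0';python3 -c "
from h import *
feel()
T,d=capture('top');S,e=capture('side');np.savez('c6.npz',T=T,dt=d,S=S,ds=e)
feel()
up(S,150,130,110,100,7,'pics/x1.png')
X=cloud('side',e);Y=X;m=(Y[...,0]>.44)&(Y[...,0]<.56)&(Y[...,1]>-.17)&(Y[...,1]<-.04)&(Y[...,2]>.04)&(Y[...,2]<.08);print(np.median(Y[m][:,2]))"

```

```text
time_s: 25.62
position: [0.4709, -0.0423, 0.1876]
tcp_rot: [[0.235, -0.972, -0.009], [-0.972, -0.235, -0.001], [-0.001, 0.009, -1.0]]
force: [-8.9, -6.6, 7.3]
opening: 0.268
t 25.62 pos [ 0.4709 -0.0423  0.1876] r 0.066 ang 112.1 Fradial(out) -2.74 Fcw -10.74 Fz 7.31 op 0.268
time_s: 25.75
position: [0.4709, -0.0423, 0.1876]
tcp_rot: [[0.235, -0.972, -0.009], [-0.972, -0.235, -0.001], [-0.001, 0.009, -1.0]]
force: [-8.8, -6.4, 6.9]
opening: 0.272
t 25.75 pos [ 0.4709 -0.0423  0.1876] r 0.066 ang 112.1 Fradial(out) -2.66 Fcw -10.55 Fz 6.89 op 0.272
t 25.85 pos [ 0.4709 -0.0423  0.1876] r 0.066 ang 112.1 Fradial(out) -3.02 Fcw -10.04 Fz 6.61 op 0.271
0.048702891004015605
```

View pics/x1.png

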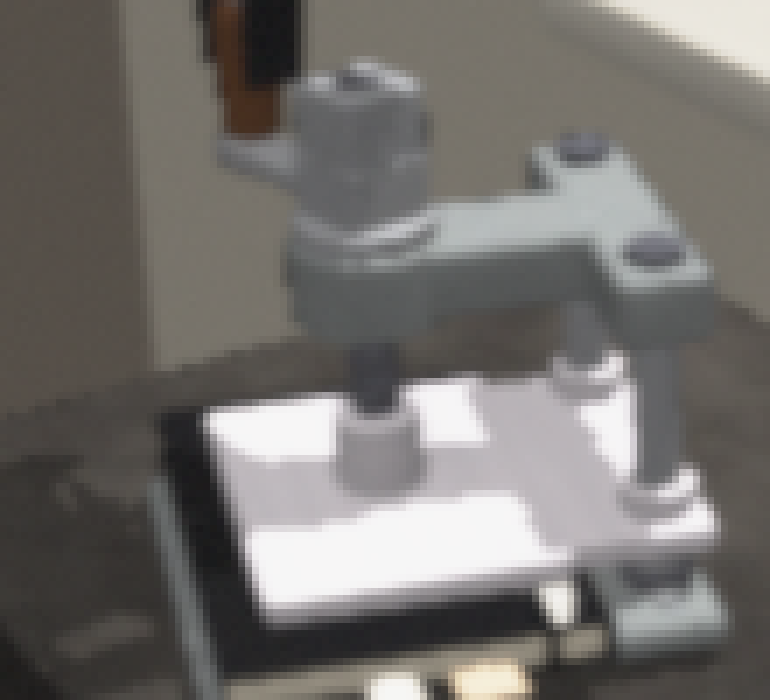

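Held at about 10 N on the knob, and the force rose at the spring's rate, so the platen is bearing on the book. Next I ease the knob back until the spring is unloaded, so that letting go doesn't jerk the crank.

```bash
python3 -m jog '0.0008 0.0053 -0.0002 0 0 0 0;0.0021 0.0106 -0.0004 0 0 0 0;0.0038 0.0157 -0.0005 0 0 0 0;0.0038 0.0157 -0.0005 0 0 0 0';python3 -c "
from h import *
feel()"

```

```text
time_s: 26.35
position: [0.459, -0.0491, 0.1881]
tcp_rot: [[0.233, -0.972, -0.003], [-0.972, -0.233, 0.001], [-0.001, 0.002, -1.0]]
force: [-3.0, -3.0, 1.2]
opening: 0.27
t 26.35 pos [ 0.459  -0.0491  0.1881] r 0.0655 ang 124.1 Fradial(out) -0.79 Fcw -4.16 Fz 1.21 op 0.27
```

```bash
python3 -m jog '0.0014 0.0034 0 0 0 0 0;0.0029 0.0066 0 0 0 0 0;0.0029 0.0066 0 0 0 0 0';python3 -c "
from h import *
feel()"

```

```text
time_s: 26.72
position: [0.454, -0.0532, 0.1884]
tcp_rot: [[0.233, -0.972, -0.0], [-0.972, -0.233, 0.001], [-0.001, 0.0, -1.0]]
force: [-2.1, -0.6, -1.2]
opening: 0.263
t 26.73 pos [ 0.454  -0.0532  0.1884] r 0.0653 ang 129.7 Fradial(out) 0.87 Fcw -2.04 Fz -1.25 op 0.263
```

```bash
python3 -m jog '0.0013 0.0025 0.0002 0 0 0 0;0.0013 0.0025 0.0002 0 0 0 0;0.0013 0.0025 0.0002 0 0 0 0';python3 -c "
from h import *
feel()"

```

```text
time_s: 27.1
position: [0.4519, -0.0551, 0.1884]
tcp_rot: [[0.234, -0.972, -0.001], [-0.972, -0.234, 0.001], [-0.001, 0.0, -1.0]]
force: [-1.2, 0.3, -0.5]
opening: 0.265
t 27.1 pos [ 0.4519 -0.0551  0.1884] r 0.0652 ang 132.2 Fradial(out) 1.07 Fcw -0.71 Fz -0.5 op 0.265
```

```bash
python3 -m jog '0 0 0 0 0 0 0.42;0 0 0 0 0 0 0.42;0 0 0 0 0 0 0.42;0 0 0 0 0 0 0.42'; python3 - <<'E'
from h import *
feel()
S,e=capture('side')
up(S,130,100,110,100,7,'pics/y1.png')
E
```

```text
time_s: 27.6
position: [0.4525, -0.0556, 0.1886]
tcp_rot: [[0.234, -0.972, 0.001], [-0.972, -0.234, -0.0], [0.0, -0.001, -1.0]]
force: [-0.3, 0.3, 0.3]
opening: 0.418
t 27.6 pos [ 0.4525 -0.0556  0.1886] r 0.0644 ang 132.1 Fradial(out) 0.39 Fcw -0.01 Fz 0.26 op 0.418
```

View pics/y1.png

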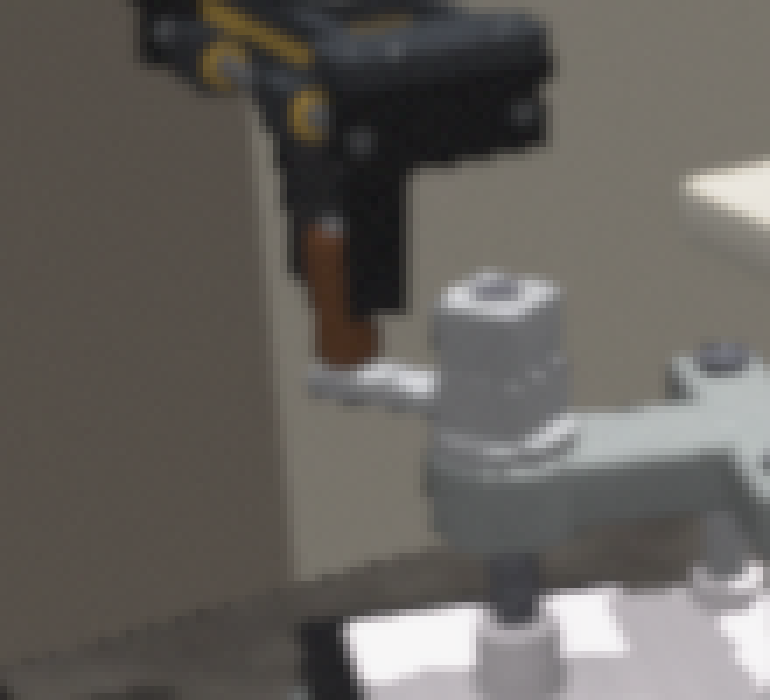

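```bash
python3 -m jog '0 0 -0.02 0 0 0 0.42;0 0 -0.05 0 0 0 0.42;0 0 -0.09 0 0 0 0.42;0 0 -0.11 0 0 0 0.42;-0.05 0.03 -0.11 0 0 0 0.42;-0.1 0.03 -0.11 0 0 0 0.42;-0.15 0.02 -0.11 0 0 0 0.42;-0.15 0.02 -0.11 0 0 0 0.42'; python3 -m jog '0 0 0 0 0 0 0.42;0 0 0 0 0 0 0.42'; python3 - <<'E'
from h import *
feel()
T,d=capture('top');S,e=capture('side');np.savez('c7.npz',T=T,dt=d,S=S,ds=e)
up(S,150,120,150,110,5,'pics/z1.png');cv2.imwrite('pics/z2.png',cv2.resize(T[120:300,100:420,::-1],None,fx=2.4,fy=2.4))
c=np.load('c6.npz')
for nm,Z in(("6",c['ds']),("7",e)):
    Y=cloud('side',Z);m=(Y[...,0]>.44)&(Y[...,0]<.56)&(Y[...,1]>-.17)&(Y[...,1]<-.04)&(Y[...,2]>.04)&(Y[...,2]<.06);print(nm,np.median(Y[m][:,2]))
Y=cloud('side',e);m=(Y[...,0]>.46)&(Y[...,0]<.53)&(Y[...,1]>-.14)&(Y[...,1]<-.07)&(Y[...,2]>.198)&(Y[...,2]<.215);P=Y[m];print("hub top",len(P),np.median(P,0))
for l in ("tape_roll","ink_pot","eraser","small_jar","pigment_jar","water_pot","paint_tube"):
    for n in("side","top"): print(n,l,[(round(r["score"],2),[round(float(v),3) for v in r["centre"]]) for r in spot_in(l,n)][:1])
E
```

```text
time_s: 28.65
position: [0.3966, 0.0884, 0.2986]
tcp_rot: [[0.24, -0.971, 0.0], [-0.971, -0.24, 0.001], [-0.001, -0.0, -1.0]]
force: [0.5, 0.2, -1.1]
opening: 0.421
time_s: 28.9
position: [0.398, 0.0846, 0.2984]
tcp_rot: [[0.232, -0.973, -0.0], [-0.973, -0.232, -0.0], [0.0, 0.0, -1.0]]
force: [0.0, -0.9, 0.3]
opening: 0.42
t 28.9 pos [0.398  0.0846 0.2984] r 0.2119 ang 117.5 Fradial(out) -0.85 Fcw -0.39 Fz 0.32 op 0.42
6 0.048554289922740884
7 0.04854474870128749
hub top 97 [ 0.49373404 -0.11008415  0.20344192]
side tape_roll [(0.86, [0.648, -0.318, 0.018])]
top tape_roll [(0.66, [0.677, -0.315, 0.017])]
side ink_pot [(0.72, [0.655, -0.257, 0.03])]
top ink_pot [(0.79, [0.658, -0.242, 0.035])]
side eraser [(0.47, [0.47, -0.272, 0.015])]
top eraser [(0.55, [0.492, -0.121, 0.155])]
side small_jar [(0.85, [0.598, -0.278, 0.031])]
top small_jar [(0.65, [0.604, -0.273, 0.046])]
side pigment_jar [(0.88, [0.58, -0.533, 0.07])]
top pigment_jar [(0.74, [0.503, -0.134, 0.052])]
side water_pot [(0.62, [0.656, -0.436, 0.09])]
top water_pot [(0.93, [0.662, -0.428, 0.089])]
side paint_tube [(0.61, [0.489, -0.487, 0.011])]
top paint_tube [(0.72, [0.489, -0.472, 0.007])]
```

View pics/z1.png

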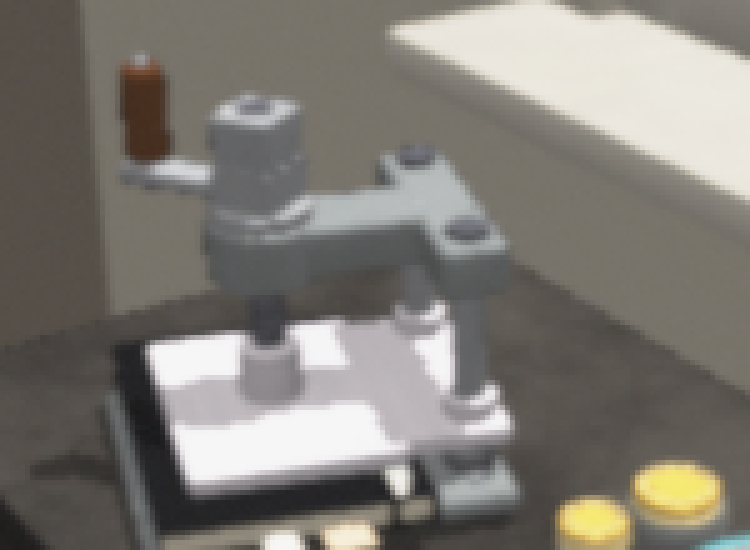

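View pics/z2.png

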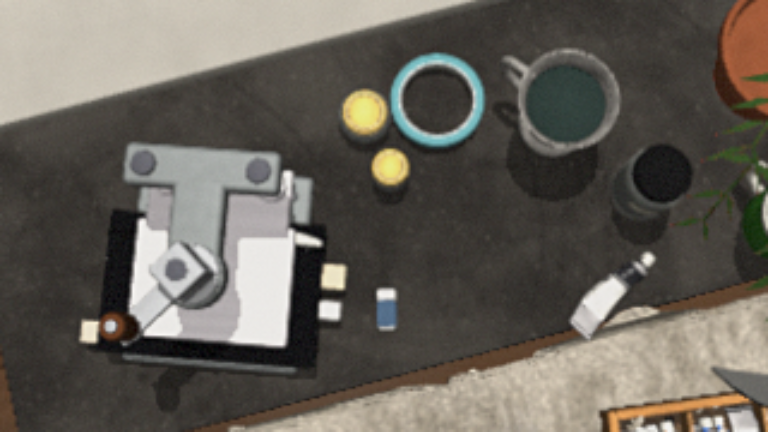

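```bash
python3 -c "
from rig import *
print(hand_in())"
```

```text
the job is handed in; nothing more can be done
None
```

The job is done and handed in at about 29 s of the 72 s allowed. The crank is fitted on the square end, the platen bears on the sketchbook, and the gripper is clear of everything.

- **Fitting:** I gripped the crank by its hub, turned it about 12° to match the square, and lowered it by feel. It seated at the height expected for the flange face.
- **Winding:** I held the knob and wound clockwise about 2.7 turns. The knob took about 3 N along the way, with at most about 5 N of pull towards the screw's axis (readings taken at the end of each move).
- **Snugging up:** The force then rose at roughly the spring's rate, and I stopped at 10 to 10.7 N. I eased the knob back until it pushed with almost no force, opened the fingers partway and withdrew.

**Last checks:**
- The hub's top measured 0.203 m; fully down is 0.204 m.
- The platen's top stayed at 0.0485 m before and after letting go, about 26.5 mm below where it started.
- The side camera found all seven bystanders where they began, to within a few millimetres.

**What disagreed or is less certain:**
- The fingertips looked about 22 mm higher in the pictures than the stated tool geometry implies. I used heights that were safe either way.
- The two cameras differed by 2 to 4 mm, so the final fit was by feel.
- The contact came a little earlier than I had estimated from the gap in the picture. That the platen bears on the book rests on the force rise; I could not see the contact directly.
- While I was snugging up, the tool pressed down on the knob with about 7 N. This was gone by the time I let go.
- In the last top view, the detectors for the eraser and the pigment jar gave points on the press. Both things show in their places in the picture.

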